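# Square up a spice caddy frame by its diagonals on a slide-rule board

### The job

The wooden frame of the spice caddy is out of square because its loose rail has slipped sideways. Carry the frame by its handle onto the plywood slide-rule board and measure first its shorter, then (after a quarter turn) its longer diagonal, each time seating one corner in the fixed notch and closing the sliding jaw on the opposite corner with a light, steady touch; then squeeze the longer diagonal with the jaw, slowly and never hard (keep below 25 N), to half-way between the two readings, so that both diagonals are equal. Move the loose rail only with the jaw, not with the fingers, leave the frame lying flat on the board at the fixed notch, and leave the other things alone.

Things in the scene. Friction and masses are not known exactly. Their poses are not given: they have to be found in the camera images.
- board: Fixed smooth plywood board, 180 x 300 mm, top 12 mm above the worktop; origin at the centre of its underside; its +y runs along the inlaid steel rule from the sliding jaw to the fixed notch. At the +y end a fixed aluminium V notch, near the -y end a jaw with a like notch: faces polished, 100 degrees wide in plan, 40 mm across the mouth, tops 34 mm above the worktop. The frame lies on the board between them.
- stop_v (a point): Apex (innermost vertical line) of the fixed V notch, 11 mm above the board's top, on the board's centre line, 112 mm from the board's centre towards board +y. The notch opens towards board -y.
- jaw_v (a point): Apex of the notch of the sliding aluminium jaw, 11 mm above the board's top; this notch opens towards board +y. The jaw cannot leave its slide.
- jaw_grip (a point): Point to take the sliding jaw: in its upright black fin, 14 mm thick along the board's y, 44 mm wide across, 30 mm behind the jaw's apex; the point is 62 mm above the worktop, the fin's top 78 mm; it stands free from 34 mm up. Pinch it from above, fingers closing along the board's y. Slides with about 1 N of friction.
- jaw (a joint): Reading of the slide rule in m: 0 = fully open (205 mm between the two apexes), grows as the jaw closes; the gap between the apexes is 0.205 minus this value. Travel 0.075. It starts between 0 and 0.025.
- caddy_grip (a point): Centre of the frame's handle, 52 mm above the frame's underside: a light wooden upright board at the frame's middle, 12 mm thick along the frame's x, 46 mm along its y, top 66 mm above the underside. Pinch it from above, fingers closing along the frame's x. The point's axes are the frame's: fixed rail at -x, loose rail at +x, both along y.
- short_fixed (a point): Outer corner of the fixed rail (frame -x, +y), 11 mm above the frame's underside; one end of the shorter diagonal.
- short_loose (a point): Outer corner of the loose rail (frame +x, -y), 11 mm above the underside; the other end of the shorter diagonal.
- long_fixed (a point): Outer corner of the fixed rail (frame -x, -y), 11 mm above the underside; one end of the longer diagonal.
- long_loose (a point): Outer corner of the loose rail (frame +x, +y), 11 mm above the underside; the other end of the longer diagonal. Along the frame's y this corner lies 55 mm from the handle's centre when the frame is square, 60 to 65 mm at first.
- loose_rail: The frame's loose rail, 14 x 110 x 22 mm; origin at the centre of its underside. It has slipped 5 to 10 mm towards the frame's +y and sits by friction; it slides along y only, at about 8 N along the rail (11 N or more along a diagonal); a lighter touch does not move it. As one diagonal is squeezed shorter, the other grows about as much. Not to be touched with the fingers.
- caddy: The whole frame: an open square of wooden rails, 110 x 110 mm outside when square, rails 14 mm wide and 22 mm tall, about 0.27 kg (varies), standing on the worktop left of the board at first. Origin at the centre of its underside, axes as for its handle. The rails' ends overhang, so that the notches touch only the rails' corners.
- spice_a: Bystander: a small spice jar, 45 mm across, 106 mm tall; origin at its foot.
- spice_c: Bystander: a small spice jar, 44 mm across, 99 mm tall; origin at its foot.
- tape: Bystander: a roll of tape lying flat, 103 mm across, 25 mm tall; origin at its foot.
- mug_b: Bystander: a mug with a handle, 90 x 129 x 94 mm; origin at its foot.
- notepad: Bystander: a notepad lying flat, 148 x 109 x 13 mm; origin at its foot.
- egg_timer: Bystander: a round kitchen timer, 60 mm across, 46 mm tall, between the board and the frame, farther back; origin at its foot.
- pepper_mill: Bystander: a clear mill with a grey top, 56 mm across, 123 mm tall; origin at its foot.
- teaspoon: Bystander: a teaspoon lying flat, 132 x 26 x 9 mm; origin at its foot.

How it is judged:
On the way, in this order (a step that is already met when the one before it is completed fails the run):
1. the shorter diagonal is measured: its corners seated in both notches within 5 mm, the jaw pressing on the frame with 2.5 to 11 N for 0.25 s (((horizontal distance between short_fixed and stop_v below 0.005 m and horizontal distance between short_loose and jaw_v below 0.005 m) or (horizontal distance between short_loose and stop_v below 0.005 m and horizontal distance between short_fixed and jaw_v below 0.005 m)) and contact force between jaw and caddy between 2.5 and 11 N), for 0.25 s.
2. the longer diagonal is measured: its corners seated in both notches within 5 mm, the jaw pressing on the frame with 2.5 to 11 N for 0.25 s (((horizontal distance between long_fixed and stop_v below 0.005 m and horizontal distance between long_loose and jaw_v below 0.005 m) or (horizontal distance between long_loose and stop_v below 0.005 m and horizontal distance between long_fixed and jaw_v below 0.005 m)) and contact force between jaw and caddy between 2.5 and 11 N), for 0.25 s.
At the end, for the whole second after the job is handed in: the loose rail is within 2 mm of its square position (diagonals equal within about 3 mm), and the frame lies flat and at rest on the board with a corner of the formerly longer diagonal within 12 mm of the fixed notch's apex (y of long_loose in the frame of caddy_grip between 0.053 and 0.057 m and horizontal distance between any of long_fixed, long_loose and stop_v below 0.012 m and angle between caddy's own z axis and vertical below 0.05 rad and height (world z) of caddy between 0.008 and 0.016 m and linear speed of caddy below 0.01 m/s); the robot touches nothing.
It fails at once if the jaw presses on the frame with more than 25 N (contact force between jaw and caddy above 25 N).
It fails at once if the loose rail is pushed with the fingers (over 2 N) (contact force between the fingers and loose_rail above 2 N).
It fails at once if a bystander is moved by more than 20 mm (distance of any of spice_a, spice_c, tape, mug_b, notepad, egg_timer, pepper_mill, teaspoon from where it was at the start of the episode above 0.02 m).
It also fails if it takes over 72 s, if anything falls off the work surface, if the arm or the gripper's body presses on something with over 40 N, if the wrist force passes 120 N, or if a joint passes its speed limit or range.

### The arm

A 6-joint arm with a two-finger parallel gripper is mounted at the origin on a cart in front of the work surface, level with it; the furniture and walls round the work are solid. World frame = base frame: x ahead of the robot, y to its left, z up, the work surface at z = 0. Lengths are in m, angles in rad, forces in N, time in s.
With the tool pointing down it reaches from about 0.325 to 0.9 m from the base axis. Payload 6.1 kg.
Tool frame: the origin (TCP) lies midway between the tips of the shut fingers; the grasp point (between the pads) lies 19 mm behind it; z points along the fingers, y is the direction in which the jaws open and shut (so a half turn about z gives the same grasp; the last joint's range is limited). The gripper opens to 85 mm and grips with 20 to 120 N. Pads are 22 mm wide; open, the fingers measure 114 mm over their backs; the gripper's body (76 mm by 85 mm) begins 54 mm behind the grasp point. The pads swing forward as they close: fully open they stand 13 mm farther back than shut.
Start: joints at [1.04, 0.22, 1.526, -0, 1.395, -0.126], TCP at [0.246, 0.574, 0.231] pointing down, gripper open.
Joint ranges: [-2.98, 2.98], [-0.91, 2.08], [0.09, 2.57], [-1.24, 4.39], [0.2, 2.65], [-2.68, 2.68]. Speed limits (rad/s): [2.57, 2.57, 3.01, 3.14, 3.14, 3.14].

### API

Orientations are given as [roll, pitch, yaw] about the fixed x, y, z axes, in that order (R = Rz(yaw) Ry(pitch) Rx(roll)).
In Python, from station import arm, grab_frame gives the robot as it stands.
- The arm moves only by the tool apply_moves, never from a script. Its argument "increments" is text: rows parted by semicolons, each of 7 numbers parted by spaces: the turn, a rotation vector about the tool's x, y, z in rad, then the shift along the tool's x, y, z in m, then the closure, from 0 (fully open) to 1 (shut). In form: rx ry rz tx ty tz gripper; .... A call has 1 to 5 rows; each row is the pose to reach, as a shift and turn from the pose commanded when the call began, along the tool's axes at that moment; what a row does not reach only later rows make up. A row lasts 1/12 s, in which the tool goes at most 41.7 mm and 7.16 degrees, less where a joint would pass 70% of its speed; a pose out of reach is approached as far as the arm can. A call with a gripper value outside its range is refused whole. The fingers move at their own pace and stop on an object; "force" is the grip in N (left out, the last holds). Time passes only in rows, so rows that repeat a pose let the fingers close. It gives the time, the measured TCP pose, the force and the opening at its end, in the units of the state.
- arm.get_obs(): the state, without advancing time (a new reading comes with each control period).
- grab_frame(name): name is "scene" or "top" or "wrist"; returns a dict with "image" (384x512x3 uint8, red, green, blue), "intrinsics" (3x3 intrinsics, pixels), "dist_coeffs" ([k1, k2, p1, p2, k3] as OpenCV has them; the pictures are not rectified), "R" (3x3) and "t" (3): a world point X has camera coordinates R X + t. Camera axes: x right, y down, z forward; pixel columns grow to the right and rows downward; lengths in m; the calibration is good to about 2 mm. A picture is of the moment at which its call begins. There is no depth.
- arm.job_done(): hands the job in, once; it reports no verdict.
The state is a dict: "t": time; "joint_positions": joint angles; "joint_velocities": joint speeds; "joint_efforts": joint torques, N m; "position": TCP position; "eef_rot": TCP orientation; "force": force on the tool from outside, world axes, zero at the start; "ft_torque": the same for the moment, N m; "width": finger opening in m.
Only numpy, scipy, OpenCV 4.12 (cv2) and the standard library are available. Lean on these libraries where they do the work, as an engineer would, in place of code of your own. Each camera call takes 0.05 s, during which the arm holds its last target.

## Working session

There is one attempt and no reset: what is moved stays moved. The work goes in short steps, Python scripts to look and compute and a tool call to move; the robot and the scene stay as the last step left them, time stands still between calls to the robot, and variables do not carry over. Pictures are saved under pics/ and viewed, and the job is handed in when it is done.

Besides the shell and the picture viewer there is one more tool, called after "Call:" by a JSON object that holds its "method" and its "body", one argument or row to a line. apply_moves: Moves the arm, as the interface text tells. Its arguments: {"type":"object","properties":{"increments":{"type":"string"},"force":{"type":"number"}},"required":["increments"]}

```bash
mkdir -p pics; ls; python3 - <<'E'
from station import arm, grab_frame
import cv2
print(arm.get_obs())
for n in ("scene","top","wrist"):
    f=grab_frame(n); cv2.imwrite(f"pics/a_{n}.png",f["image"][:,:,::-1])
    print(n,f["intrinsics"],f["dist_coeffs"],f["R"],f["t"])
E
```

```text
pics
{'t': 0.0, 'joint_positions': array([ 1.03990029e+00,  2.21242006e-01,  1.52764868e+00, -2.28690264e-05,
        1.39470080e+00, -1.26076029e-01]), 'joint_velocities': array([-0.00126076, -0.00056232,  0.00019914, -0.0001314 , -0.00056768,
       -0.00043574]), 'joint_efforts': array([ 6.34686385e-04, -4.96891701e+01, -3.89408612e+01, -1.55008715e-04,
        1.09551405e-02, -4.54922969e-06]), 'position': array([0.24583607, 0.57394145, 0.23016953]), 'eef_rot': array([-3.13960686e+00, -2.29008463e-04,  2.73677645e+00]), 'force': array([-0.32870489,  0.47836176, -1.39093249]), 'ft_torque': array([ 0.00843012, -0.00505344,  0.02657784]), 'width': 0.08554056275079226}
scene [[384.15514191   0.         252.7044312 ]
 [  0.         384.15514191 194.18743369]
 [  0.           0.           1.        ]] [-0.10640763  0.          0.          0.          0.        ] [[ 0.52765369 -0.84932398 -0.01517775]
 [-0.45946606 -0.27032996 -0.84605712]
 [ 0.7144736   0.45339882 -0.53287615]] [-0.27075176  0.29883561  1.18182903]
top [[441.20910252   0.         251.11569158]
 [  0.         441.20910252 189.94200041]
 [  0.           0.           1.        ]] [-0.11840126  0.          0.          0.          0.        ] [[-0.00786853 -0.99988762 -0.01276071]
 [-0.99043045  0.00955123 -0.13768185]
 [ 0.13778826  0.01155524 -0.9903943 ]] [0.01175319 0.49326109 1.61119581]
wrist [[315.29701925   0.         255.6149698 ]
 [  0.         315.29701925 189.81224706]
 [  0.           0.           1.        ]] [-0.07911128  0.          0.          0.          0.        ] [[ 0.39451683  0.91888744 -0.0015297 ]
 [ 0.87645604 -0.37579816  0.30099926]
 [ 0.27600958 -0.12008999 -0.95362315]] [-0.62478392 -0.03851632  0.37881489]
```

View pics/a_top.png

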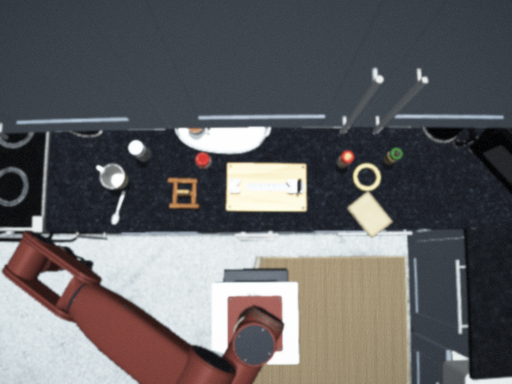

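View pics/a_scene.png

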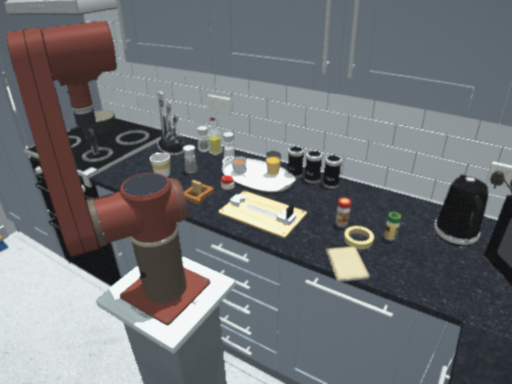

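View pics/a_wrist.png

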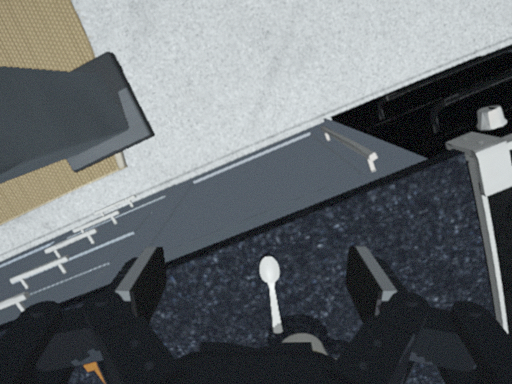

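```bash
cat > h.py <<'E'
from station import arm, grab_frame
import cv2, numpy as np
from scipy.spatial.transform import Rotation as Ro
def grab(n,name):
    f=grab_frame(n); cv2.imwrite(f"pics/{name}.png",f["image"][:,:,::-1])
    np.savez(f"pics/{name}.npz",**{k:np.asarray(f[k]) for k in f}); return f
def load(name): return dict(np.load(f"pics/{name}.npz"))
def p2w(f,uv,z):
    uv=np.atleast_2d(np.array(uv,float)); 
    n=cv2.undistortPoints(uv[:,None],f["intrinsics"],f["dist_coeffs"])[:,0]
    d=np.c_[n,np.ones(len(n))]@f["R"]; c=-f["R"].T@f["t"]
    s=(np.broadcast_to(z,len(d))-c[2])/d[:,2]
    return c+d*s[:,None]
def w2p(f,X):
    return cv2.projectPoints(np.atleast_2d(np.array(X,float)),cv2.Rodrigues(f["R"])[0],f["t"],f["intrinsics"],f["dist_coeffs"])[0][:,0]
def crop(f,name,x0,y0,x1,y1,k):
    im=f["image"][y0:y1,x0:x1,::-1]
    im=cv2.resize(im,None,fx=k,fy=k,interpolation=cv2.INTER_CUBIC); cv2.imwrite(f"pics/{name}.png",im)
def tool(): 
    o=arm.get_obs(); return o["position"],Ro.from_euler("xyz",o["eef_rot"]).as_matrix(),o
E
python3 - <<'E'
from h import *
f=grab("top","t0"); crop(f,"t0c",150,130,330,230,4)
fw=grab("wrist","w0")
p,R,o=tool()
print(R); c=-fw["R"].T@fw["t"]; print("cam in tool",R.T@(c-p), "axes", (fw["R"]@R).round(3))
print(p2w(f,[[183,193],[266,187],[227,163],[307,163],[306,212],[226,211],[203,160]],[0.03,0.012,0.012,0.012,0.012,.012,.04]).round(3))
E
```

```text
[[-9.19196565e-01  3.93798733e-01 -4.82273553e-04]
 [ 3.93799004e-01  9.19196249e-01 -7.74214685e-04]
 [ 1.38419278e-04 -9.01574324e-04 -9.99999584e-01]]
cam in tool [ 0.07677077  0.00066425 -0.1413982 ] axes [[-0.001  1.     0.   ]
 [-0.954 -0.001 -0.301]
 [-0.301 -0.     0.954]]
[[ 0.485  0.263  0.03 ]
 [ 0.507 -0.049  0.012]
 [ 0.601  0.099  0.012]
 [ 0.598 -0.206  0.012]
 [ 0.411 -0.198  0.012]
 [ 0.417  0.103  0.012]
 [ 0.608  0.188  0.04 ]]
```

View pics/t0c.png

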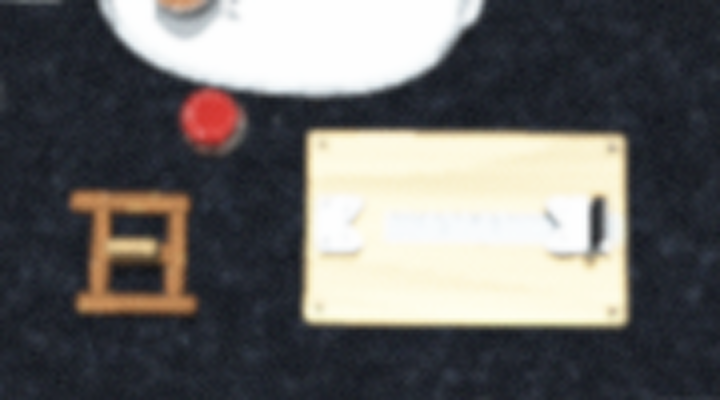

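Call:
{"method": "apply_moves", "body": {
  "increments": "0 0 1.17 -0.361 -0.236 0.03 0;0 0 1.17 -0.361 -0.236 0.03 0;0 0 1.17 -0.361 -0.236 0.03 0;0 0 1.17 -0.361 -0.236 0.03 0;0 0 1.17 -0.361 -0.236 0.03 0",
  "force": 40
}}

```text
t: 0.67
position: [0.3618, 0.3998, 0.2167]
eef_rot: [3.141, 0.0, 2.106]
force: [0.2, 0.2, 0.0]
width: 0.0853
```

Call:
{"method": "apply_moves", "body": {
  "increments": "0 0 0.535 -0.222 0.011 0.017 0;0 0 0.535 -0.222 0.011 0.017 0;0 0 0.535 -0.222 0.011 0.017 0;0 0 0.535 -0.222 0.011 0.017 0;0 0 0.535 -0.222 0.011 0.017 0"
}}

```text
t: 1.08
position: [0.4777, 0.227, 0.201]
eef_rot: [3.141, -0.0, 1.57]
force: [1.1, 0.4, 0.1]
width: 0.0854
```

```bash
python3 - <<'E'
from h import *
f=grab("wrist","w1"); print(tool()[0],tool()[2]["eef_rot"],tool()[2]["force"])
E
```

```text
[0.48145169 0.22082761 0.20039188] [3.13909304 0.00442779 1.56763997] [ 2.50514723 -4.66252397  0.56843574]
```

View pics/w1.png

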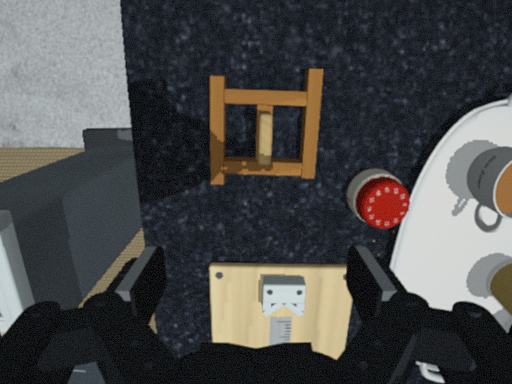

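```bash
python3 - <<'E'
from h import *
f=grab("wrist","w2"); crop(f,"w2c",195,55,335,195,5); crop(f,"w2d",200,250,360,330,5)
print(tool()[0],tool()[2]["eef_rot"],tool()[2]["force"])
E
```

```text
[0.4795625  0.22390185 0.20052395] [3.14094819e+00 2.01952321e-03 1.56928932e+00] [-0.09276135 -0.02596586 -0.10588789]
```

View pics/w2c.png

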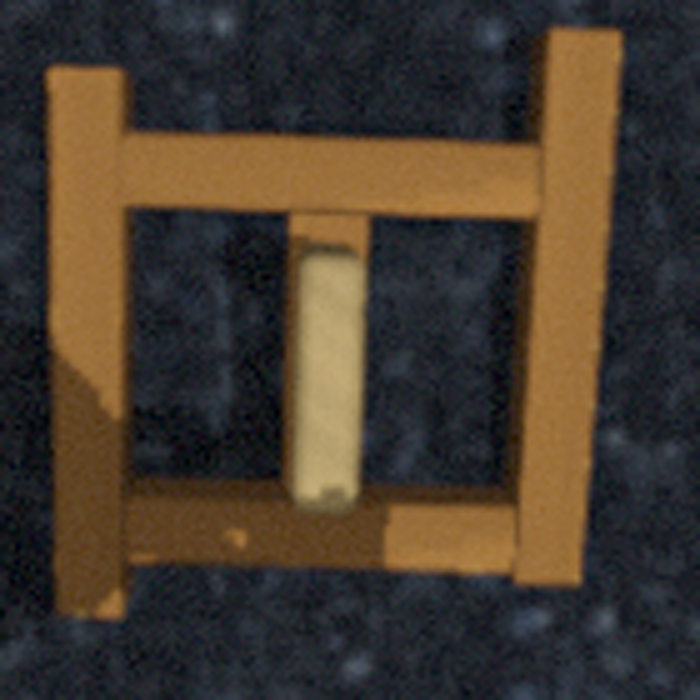

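View pics/w2d.png

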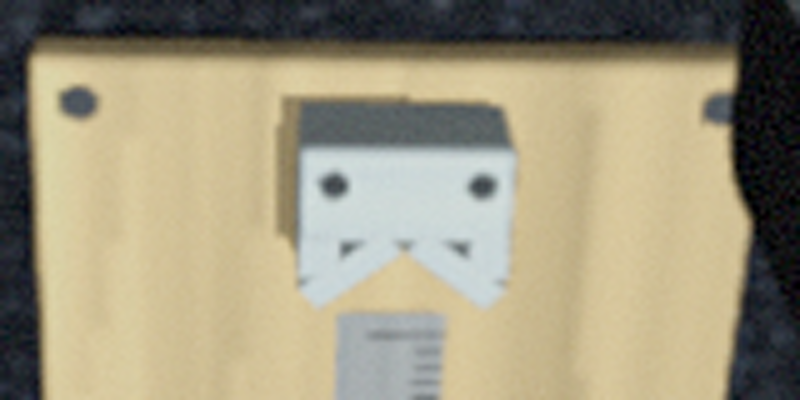

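```bash
python3 - <<'E'
from h import *
f=load("w2")
def c(p,x0,y0,k=5): return (np.array(p,float)+.5)/k-.5+[x0,y0]
A=p2w(f,c([[47,68],[57,615],[124,618],[125,68],[622,30],[583,585],[514,585],[549,30]],195,55),.022)
H=p2w(f,c([[299,250],[361,250],[357,507],[293,507]],195,55),.066)
S=p2w(f,c([[403,248],[318,308],[487,308],[300,148],[515,148]],200,250),.034)
print(A.round(4));print(H.round(4),H.mean(0));print(S.round(4))
print(np.linalg.norm(A[0]-A[1]),np.linalg.norm(A[4]-A[5]))
for a,b in ((1,0),(2,3),(5,4),(6,7)):
    d=A[b]-A[a]; print("yaw",np.arctan2(d[1],d[0])-np.pi/2)
print(p2w(f,c([[30,40],[740,40]],200,250),.012))
E
```

```text
[[0.4333 0.3194 0.022 ]
 [0.4301 0.2104 0.022 ]
 [0.4442 0.2097 0.022 ]
 [0.4483 0.3192 0.022 ]
 [0.5434 0.326  0.022 ]
 [0.5407 0.2164 0.022 ]
 [0.5261 0.2165 0.022 ]
 [0.5294 0.3259 0.022 ]]
[[0.4815 0.2867 0.066 ]
 [0.492  0.2867 0.066 ]
 [0.4916 0.2422 0.066 ]
 [0.4802 0.2423 0.066 ]] [0.4863124  0.26447116 0.066     ]
[[0.5104 0.0664 0.034 ]
 [0.4907 0.0494 0.034 ]
 [0.5308 0.0489 0.034 ]
 [0.4864 0.094  0.034 ]
 [0.5353 0.0934 0.034 ]]
0.109004618508277 0.10966708152851805
yaw -0.028977838607774142
yaw -0.03685033350122979
yaw -0.024968205711867197
yaw -0.029565236656280636
[[0.42270969 0.1093615  0.012     ]
 [0.59179424 0.10794146 0.012     ]]
```

Call:
{"method": "apply_moves", "body": {
  "increments": "0 0 0.028 0.04 0.007 0 0.5;0 0 0.028 0.04 0.007 0.04 0.5;0 0 0.028 0.04 0.007 0.08 0.5;0 0 0.028 0.04 0.007 0.09 0.5;0 0 0.028 0.04 0.007 0.09 0.5"
}}

```text
t: 1.6
position: [0.48, 0.2683, 0.1069]
eef_rot: [-3.133, 0.003, 1.55]
force: [-0.4, -0.6, 0.2]
width: 0.0428
```

```bash
python3 - <<'E'
from h import *
f=grab("wrist","w3"); o=tool(); print(o[0],o[2]["eef_rot"],o[2]["width"])
X=np.array([[.4865,.264,.066],[.433,.319,.022],[.543,.326,.022]]); print(w2p(f,X))
E
```

```text
[0.48208745 0.2688795  0.10982638] [-3.13777934e+00  1.43386586e-03  1.54962420e+00] 0.042712437873888426
[[266.018582   226.07852114]
 [188.91394806 131.30906295]
 [343.26526199 118.30914999]]
```

View pics/w3.png

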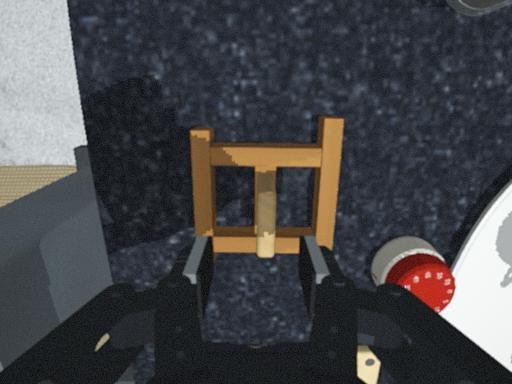

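```bash
python3 - <<'E'
from h import *
o=tool(); print(o[0],o[2]["eef_rot"],o[2]["joint_velocities"])
f=grab("wrist","w3"); o=tool(); print(o[0],o[2]["eef_rot"],o[2]["joint_velocities"]); crop(f,"w3c",180,100,350,270,4)
E
```

```text
[0.48208745 0.2688795  0.10982638] [-3.13777934e+00  1.43386586e-03  1.54962420e+00] [-0.00395701 -0.0441135  -0.05590352 -0.00044314  0.00359558 -0.00110734]
[0.48381888 0.26938795 0.11197296] [ 3.14141913e+00 -1.55641107e-04  1.54934021e+00] [-0.00448926 -0.03252412 -0.03474836  0.00077711 -0.00557207  0.00022859]
```

View pics/w3c.png

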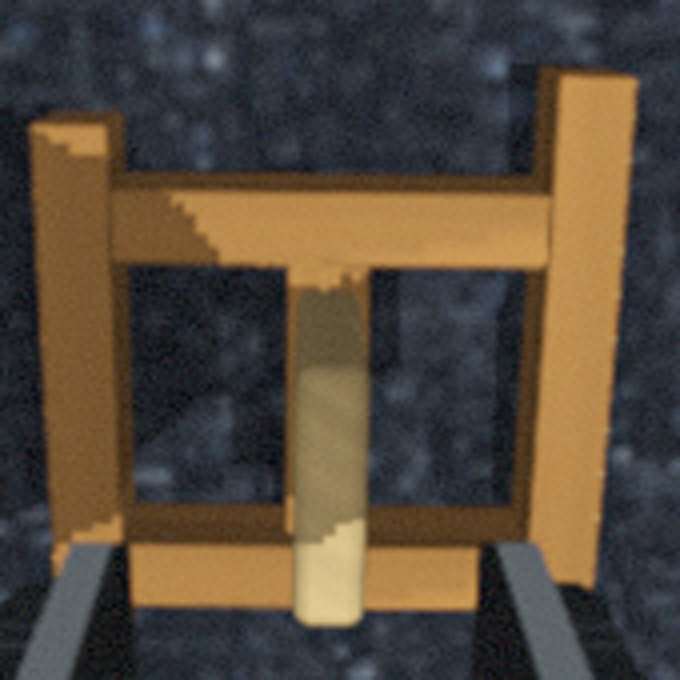

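Call:
{"method": "apply_moves", "body": {
  "increments": "0 0 0.008 -0.005 0.001 0.03 0.5;0 0 0.008 -0.005 0.001 0.06 0.5;0 0 0.008 -0.005 0.001 0.074 0.5;0 0 0.008 -0.005 0.001 0.074 0.5;0 0 0.008 -0.005 0.001 0.074 0.5"
}}

```text
t: 2.12
position: [0.4859, 0.2644, 0.039]
eef_rot: [3.139, -0.001, 1.541]
force: [0.6, 0.2, 0.4]
width: 0.0426
```

```bash
python3 - <<'E'
from h import *
f=grab("wrist","w4"); o=tool(); print(o[0],o[2]["eef_rot"],o[2]["width"])
E
```

```text
[0.48664592 0.26470858 0.03977522] [ 3.13773766e+00 -1.60974922e-03  1.54077907e+00] 0.04305669058367097
```

View pics/w4.png

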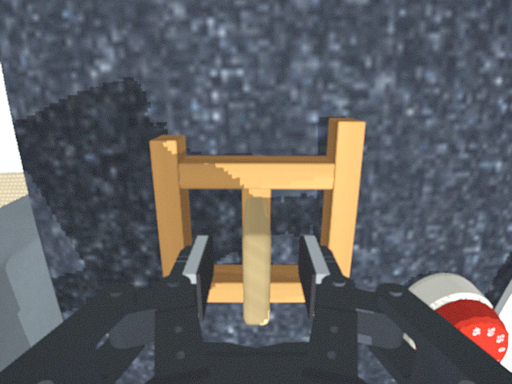

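Call:
{"method": "apply_moves", "body": {
  "increments": "0 0 0 0 0 0.004 0.6;0 0 0 0 0 0.004 1;0 0 0 0 0 0.004 1;0 0 0 0 0 0.004 1;0 0 0 0 0 0.004 1",
  "force": 40
}}

```text
t: 2.58
position: [0.4856, 0.2643, 0.0344]
eef_rot: [3.14, -0.001, 1.541]
force: [-1.0, -0.2, 6.2]
width: 0.0112
```

Call:
{"method": "apply_moves", "body": {
  "increments": "0 0 0 0 0 0 1;0 0 0 0 0 0 1;0 0 0 0 0 0 1"
}}

```text
t: 2.83
position: [0.4855, 0.2643, 0.0344]
eef_rot: [3.14, -0.001, 1.541]
force: [-1.1, -1.1, 6.2]
width: 0.0107
```

Call:
{"method": "apply_moves", "body": {
  "increments": "0 0 0 0 0 -0.03 1;0 0 0 0 0 -0.06 1;0 0 0.12 -0.03 0.003 -0.08 1;0 0 0.24 -0.07 0.007 -0.08 1;0 0 0.36 -0.11 0.011 -0.08 1"
}}

```text
t: 3.25
position: [0.4932, 0.1534, 0.1149]
eef_rot: [3.138, -0.002, 1.178]
force: [1.0, -0.1, -2.7]
width: 0.0117
```

```bash
python3 - <<'E'
from h import *
f=grab("wrist","w5"); o=tool(); print(o[0],o[2]["eef_rot"],o[2]["width"],o[2]["force"])
E
```

```text
[0.49298033 0.1459999  0.11347865] [3.13870613 0.00424158 1.16662862] 0.011361191892660908 [ 2.64970577 -3.9889961  -4.41925606]
```

View pics/w5.png

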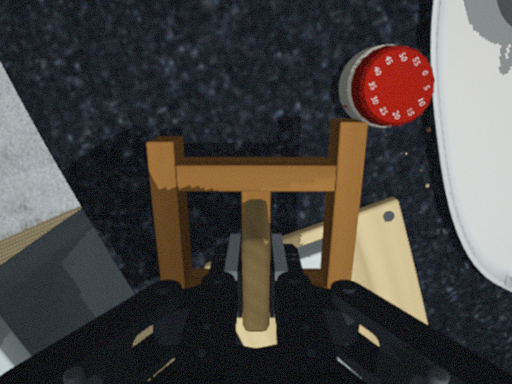

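Call:
{"method": "apply_moves", "body": {
  "increments": "0 0 0.12 -0.038 0.019 0 1;0 0 0.24 -0.076 0.038 0 1;0 0 0.36 -0.114 0.058 0 1;0 0 0.45 -0.145 0.073 0 1;0 0 0.45 -0.152 0.077 0 1"
}}

```text
t: 3.72
position: [0.5056, -0.021, 0.1128]
eef_rot: [3.14, 0.002, 0.723]
force: [0.1, 0.3, -2.1]
width: 0.0117
```

Call:
{"method": "apply_moves", "body": {
  "increments": "0 0 0 0 0 0 1;0 0 0 0 0 0 1;0 0 0 0 0 0 1;0 0 0 0 0 0 1"
}}

```text
t: 4.05
position: [0.5053, -0.0147, 0.1127]
eef_rot: [-3.141, 0.0, 0.733]
force: [0.6, 0.7, -2.7]
width: 0.0113
```

```bash
python3 - <<'E'
from h import *
f=grab("wrist","w6"); o=tool(); print(o[0],o[2]["eef_rot"],o[2]["width"],o[2]["force"])
ft=grab("top","t6");crop(ft,"t6c",150,130,330,230,4)
E
```

```text
[ 0.5054371  -0.01478381  0.11275605] [-3.14100603e+00  1.57654576e-04  7.33278059e-01] 0.011299838455461009 [ 1.0419868   0.23342099 -2.22767378]
```

View pics/w6.png

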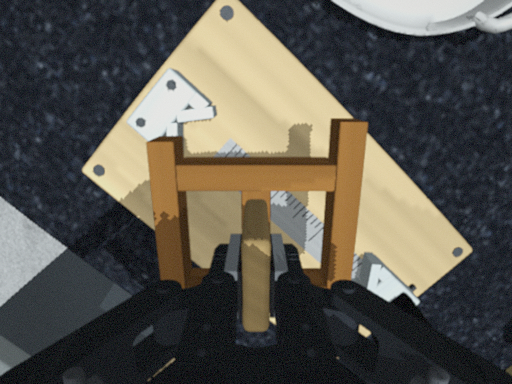

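View pics/t6c.png

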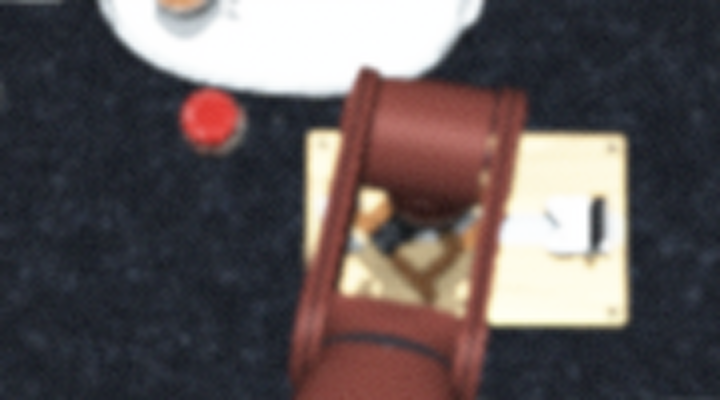

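```bash
python3 - <<'E'
from h import *
f=load("w6")
H=p2w(f,[[227,13],[458,251],[99,170],[84,171],[471,248]],.012); print(H.round(4))
d=H[0]-H[1]; print("yaw",np.arctan2(d[1],d[0])-np.pi/2, np.linalg.norm(d)); d=H[0]-H[2]; print("yaw",np.arctan2(d[1],d[0]),np.linalg.norm(d))
yaw=np.arctan2((H[0]-H[1])[1],(H[0]-H[1])[0])-np.pi/2
print("center",(H[1]+H[2])/2)
crop(f,"w6c",110,50,260,160,5); crop(f,"w6d",330,220,490,320,5)
E
```

```text
[[ 0.5893  0.0881  0.012 ]
 [ 0.5845 -0.1866  0.012 ]
 [ 0.4342  0.0914  0.012 ]
 [ 0.425   0.1004  0.012 ]
 [ 0.5946 -0.1937  0.012 ]]
yaw -0.01741742719839423 0.2746750866297908
yaw -0.021472822909018342 0.15517181341530265
center [ 0.50933574 -0.04759414  0.012     ]
```

View pics/w6c.png

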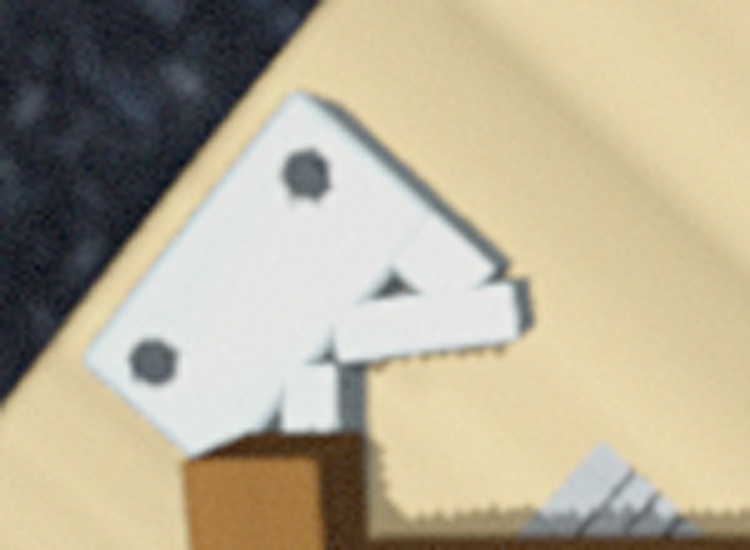

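View pics/w6d.png

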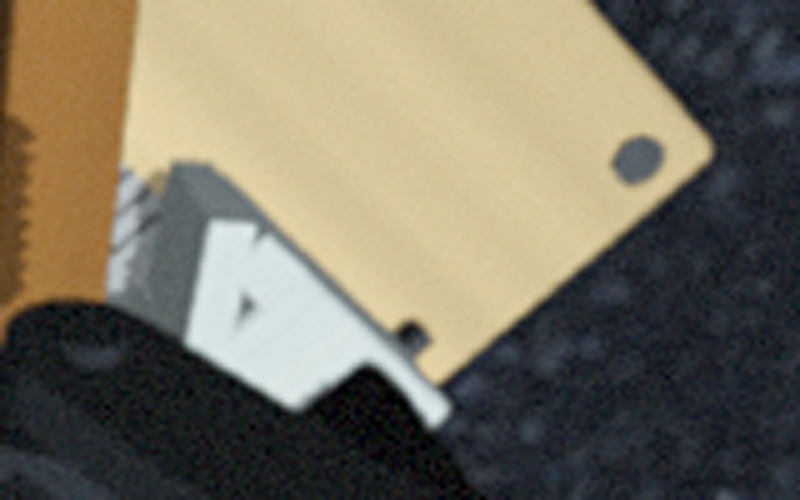

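```bash
python3 - <<'E'
from h import *
f=load("w6")
print(p2w(f,[[177.5,122.2],[214,106]],.034))
print(p2w(f,[[330+210/5,220+220/5],[330+265/5,220+235/5]],.034))
E
```

```text
[[0.51162043 0.06388272 0.034     ]
 [0.53680397 0.05194508 0.034     ]]
[[ 0.52738197 -0.12046821  0.034     ]
 [ 0.53154298 -0.12948506  0.034     ]]
```

Call:
{"method": "apply_moves", "body": {
  "increments": "0 0 0.01 -0.004 0.0045 0 1;0 0 0.01 -0.004 0.0045 0.02 1;0 0 0.01 -0.004 0.0045 0.04 1;0 0 0.01 -0.004 0.0045 0.04 1;0 0 0.01 -0.004 0.0045 0.04 1"
}}

```text
t: 4.57
position: [0.5045, -0.0219, 0.072]
eef_rot: [-3.139, 0.002, 0.721]
force: [-0.0, -0.1, -2.1]
width: 0.0117
```

```bash
python3 - <<'E'
from h import *
f=grab("wrist","w7"); o=tool(); print(o[0],o[2]["eef_rot"],o[2]["width"],o[2]["force"])
crop(f,"w7c",60,20,360,170,2.6)
print(w2p(f,[[.5115,.0644,.034]]))
E
```

```text
[ 0.50564359 -0.02214376  0.07320569] [-3.14113990e+00  4.38292149e-04  7.21088880e-01] 0.01138078268836674 [ 0.72009528 -0.35205034 -2.14449864]
[[149.64210151 120.1821013 ]]
```

View pics/w7.png

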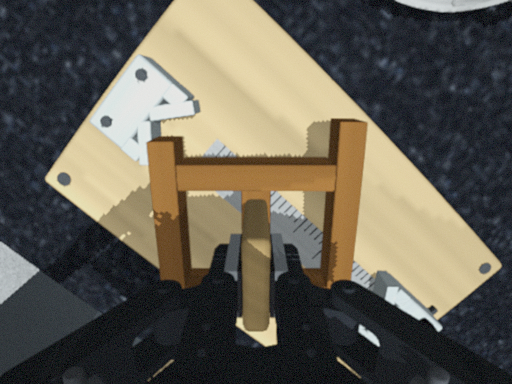

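Call:
{"method": "apply_moves", "body": {
  "increments": "0 0 0 0 0 0.012 1;0 0 0 0 0 0.022 1;0 0 0 0 0 0.026 1;0 0 0 0 0 0.026 1;0 0 0 0 0 0.026 1"
}}

```text
t: 5.03
position: [0.5056, -0.0222, 0.0466]
eef_rot: [-3.141, 0.0, 0.721]
force: [-0.0, 0.3, -2.1]
width: 0.0114
```

```bash
python3 - <<'E'
from h import *
f=grab("wrist","w8"); o=tool(); print(o[0],o[2]["eef_rot"],o[2]["width"],o[2]["force"])
E
```

```text
[ 0.50558616 -0.02224383  0.04666959] [-3.14132014e+00  2.25071661e-04  7.20742543e-01] 0.011294326220809232 [-0.84799725  0.46690801 -2.00092299]
```

View pics/w8.png

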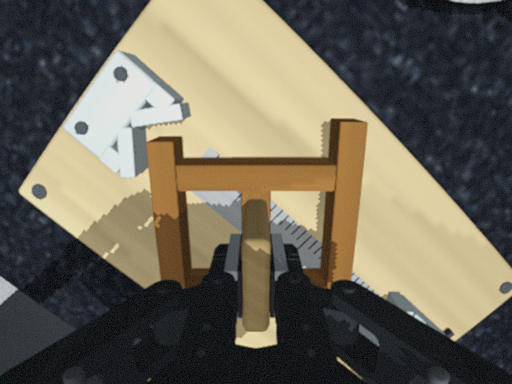

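Call:
{"method": "apply_moves", "body": {
  "increments": "0 0 0 0 0 0.0015 1;0 0 0 0 0 0.0015 1;0 0 0 0 0 0.0015 0.6;0 0 0 0 0 0.0015 0.6;0 0 0 0 0 0.0015 0.6"
}}

```text
t: 5.5
position: [0.5059, -0.0223, 0.0456]
eef_rot: [3.141, -0.0, 0.721]
force: [-0.5, 0.1, -0.7]
width: 0.0339
```

Call:
{"method": "apply_moves", "body": {
  "increments": "0 0 0 0 0 -0.02 0.6;0 0 0 0 0 -0.06 0.6;0 0 0 0 0 -0.1 0.6;0 0 0 0 0 -0.12 0.6;0 0 0 0 0 -0.12 0.6"
}}

```text
t: 5.92
position: [0.5096, -0.023, 0.1717]
eef_rot: [3.133, -0.007, 0.721]
force: [0.9, -1.1, 0.3]
width: 0.0344
```

```bash
python3 - <<'E'
from h import *
f=grab("wrist","w9"); o=tool(); print(o[0],o[2]["eef_rot"],o[2]["width"],o[2]["force"])
E
```

```text
[ 0.50801493 -0.02269688  0.16875361] [ 3.13616385 -0.004115    0.72086093] 0.03461957759519238 [-0.00174473  0.54413062 -1.34755554]
```

View pics/w9.png

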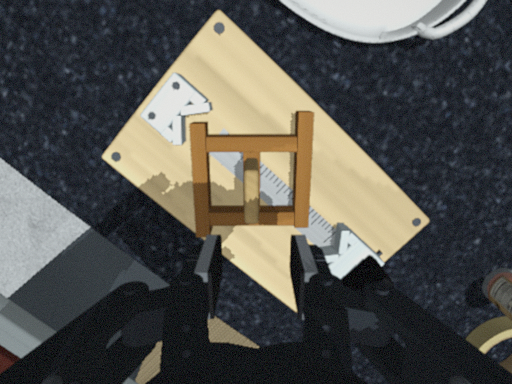

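Call:
{"method": "apply_moves", "body": {
  "increments": "0 0 0.12 -0.016 0.018 0 0.3;0 0 0.24 -0.036 0.04 0 0.3;0 0 0.36 -0.056 0.062 0 0.3;0 0 0.48 -0.076 0.084 0 0.3;0 0 0.6 -0.09 0.1 0 0.3"
}}

```text
t: 6.38
position: [0.5028, -0.1584, 0.1634]
eef_rot: [-3.141, 0.003, 0.114]
force: [0.6, 0.0, -0.6]
width: 0.0601
```

```bash
python3 - <<'E'
from h import *
f=grab("wrist","w10"); f=grab("wrist","w10");o=tool(); print(o[0],o[2]["eef_rot"],o[2]["width"],o[2]["force"])
E
```

```text
[ 0.5029833  -0.15926463  0.16353895] [-3.14108978e+00  2.43931440e-03  1.14463424e-01] 0.059633450186926555 [ 0.39049003  0.46376495 -0.44225119]
```

View pics/w10.png

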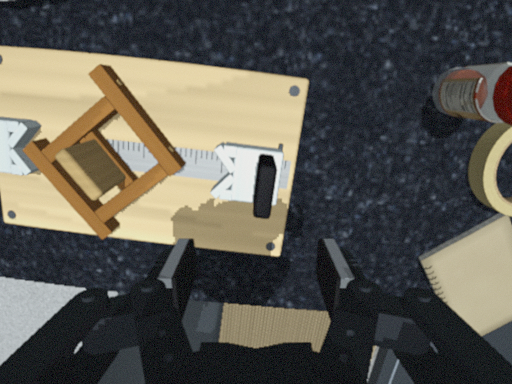

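```bash
python3 - <<'E'
from h import *
f=load("w10"); crop(f,"w10c",150,60,310,260,4)
P=p2w(f,[[260,155],[275,156],[270,217],[254,216]],.078); print(P.round(4),P.mean(0))
P=p2w(f,[[228,173]],.034);print(P)
H=p2w(f,[[294,91],[271,246],[12,214]],.012);print(H)
d=H[1]-H[2];print(np.arctan2(d[1],d[0])+np.pi/2)
E
```

```text
[[ 0.5354 -0.1608  0.078 ]
 [ 0.5358 -0.1718  0.078 ]
 [ 0.4876 -0.1738  0.078 ]
 [ 0.4872 -0.1613  0.078 ]] [ 0.51150241 -0.16691902  0.078     ]
[[ 0.50768141 -0.13588332  0.034     ]]
[[ 0.58348976 -0.18712574  0.012     ]
 [ 0.42863329 -0.18486629  0.012     ]
 [ 0.43441611  0.0902973   0.012     ]]
-0.021012834070950337
```

View pics/w10c.png

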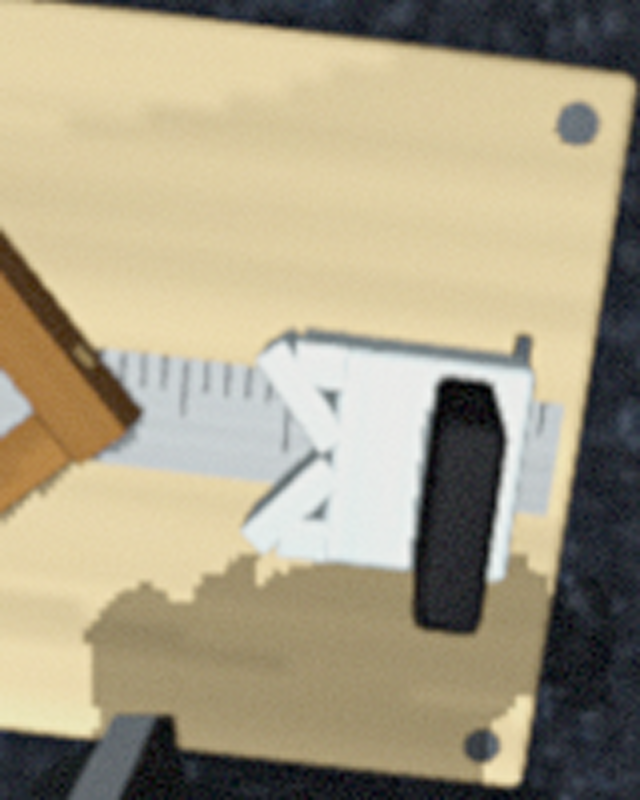

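Call:
{"method": "apply_moves", "body": {
  "increments": "0 0 0.1 0.0036 0.0085 0.02 0.3;0 0 0.134 0.0036 0.0085 0.05 0.3;0 0 0.134 0.0036 0.0085 0.08 0.3;0 0 0.134 0.0036 0.0085 0.105 0.3;0 0 0.134 0.0036 0.0085 0.117 0.3"
}}

```text
t: 6.9
position: [0.5053, -0.1623, 0.0434]
eef_rot: [-3.138, 0.007, -0.011]
force: [-0.3, 0.7, -0.6]
width: 0.0599
```

Call:
{"method": "apply_moves", "body": {
  "increments": "0 0 0 0 0 0 0.3;0 0 0 0 0 0 0.3;0 0 0 0 0 0 0.3"
}}

```text
t: 7.15
position: [0.5098, -0.1649, 0.0498]
eef_rot: [3.141, -0.002, -0.012]
force: [-0.8, -0.5, 0.6]
width: 0.0599
```

```bash
python3 - <<'E'
from h import *
f=grab("wrist","w11");o=tool(); print(o[0],o[2]["eef_rot"],o[2]["width"],o[2]["force"])
E
```

```text
[ 0.51013564 -0.16519945  0.0502881 ] [ 3.14029288e+00 -2.80104896e-03 -1.24426985e-02] 0.0596482044607518 [ 0.96663605 -0.90231316  0.15980374]
```

View pics/w11.png

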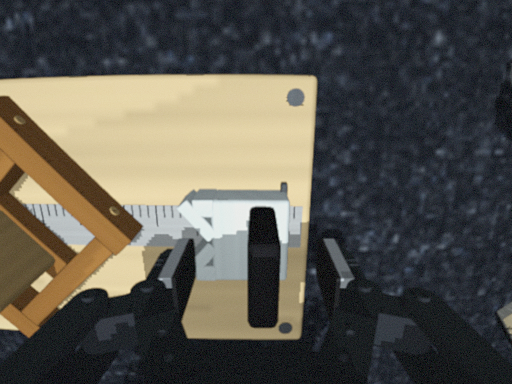

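Call:
{"method": "apply_moves", "body": {
  "increments": "0 0 0.008 -0.002 0.002 0.004 0.5;0 0 0.008 -0.002 0.002 0.004 0.8;0 0 0.008 -0.002 0.002 0.004 1;0 0 0.008 -0.002 0.002 0.004 1;0 0 0.008 -0.002 0.002 0.004 1",
  "force": 40
}}

```text
t: 7.62
position: [0.5069, -0.1671, 0.0451]
eef_rot: [3.141, -0.001, -0.021]
force: [-2.3, -1.5, 4.3]
width: 0.0137
```

Call:
{"method": "apply_moves", "body": {
  "increments": "0 0 0 0 0 0 1;0 0 0 0 0 0 1;0 0 0 0 0 0 1"
}}

```text
t: 7.87
position: [0.5069, -0.1671, 0.0451]
eef_rot: [3.141, -0.0, -0.021]
force: [-1.8, -0.6, 5.6]
width: 0.0133
```

Call:
{"method": "apply_moves", "body": {
  "increments": "0 0 0 0 -0.008 0 1;0 0 0 0 -0.018 0 1;0 0 0 0 -0.028 0 1;0 0 0 0 -0.035 0 1;0 0 0 0 -0.038 0 1"
}}

```text
t: 8.28
position: [0.5077, -0.128, 0.045]
eef_rot: [3.141, -0.0, -0.021]
force: [-2.9, -0.9, 6.3]
width: 0.0133
```

Call:
{"method": "apply_moves", "body": {
  "increments": "0 0 0 0 0 0 1;0 0 0 0 0 0 1;0 0 0 0 0 0 1"
}}

```text
t: 8.53
position: [0.5077, -0.1282, 0.0451]
eef_rot: [-3.141, -0.0, -0.021]
force: [-2.6, 2.0, 6.7]
width: 0.0136
```

```bash
python3 - <<'E'
from h import *
f=grab("wrist","w12");o=tool(); print(o[0],o[2]["eef_rot"],o[2]["width"],o[2]["force"])
E
```

```text
[ 0.50765779 -0.12822209  0.04503736] [-3.14132469e+00 -2.34741415e-04 -2.09154179e-02] 0.013585745230464207 [-2.52481215  1.81325506  6.97918981]
```

View pics/w12.png

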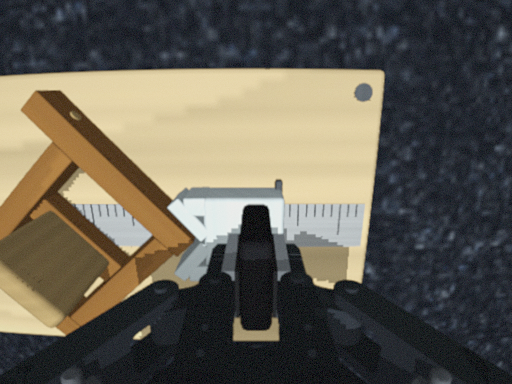

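Call:
{"method": "apply_moves", "body": {
  "increments": "0 0 0 0 -0.002 0 1;0 0 0 0 -0.004 0 1;0 0 0 0 -0.006 0 1;0 0 0 0 -0.008 0 1;0 0 0 0 -0.009 0 1"
}}

```text
t: 9.0
position: [0.5078, -0.1198, 0.045]
eef_rot: [3.141, -0.0, -0.021]
force: [-2.9, -2.3, 6.3]
width: 0.0132
```

Call:
{"method": "apply_moves", "body": {
  "increments": "0 0 0 0 -0.0005 0 1;0 0 0 0 -0.001 0 1;0 0 0 0 -0.001 0 1"
}}

```text
t: 9.25
position: [0.5079, -0.1188, 0.0451]
eef_rot: [3.141, -0.0, -0.021]
force: [-2.9, -1.8, 6.2]
width: 0.0132
```

```bash
python3 - <<'E'
from h import *
f=grab("wrist","w13");o=tool(); print(o[0],o[2]["eef_rot"],o[2]["width"],o[2]["force"])
E
```

```text
[ 0.50788391 -0.11880813  0.04506729] [ 3.14101769e+00 -3.27696504e-04 -2.09577588e-02] 0.013555517187711683 [-2.73409211 -0.88173104  7.09039999]
```

View pics/w13.png

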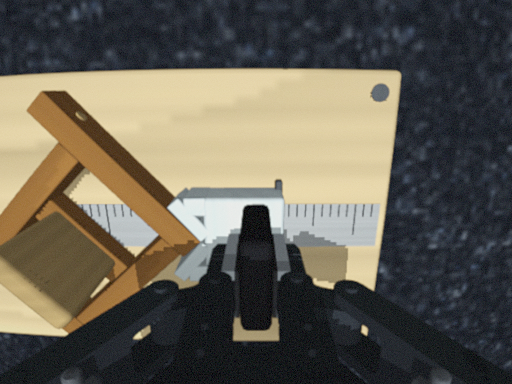

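Call:
{"method": "apply_moves", "body": {
  "increments": "0 0 0 0 -0.0005 0 1;0 0 0 0 -0.001 0 1;0 0 0 0 -0.0015 0 1;0 0 0 0 -0.002 0 1"
}}

```text
t: 9.63
position: [0.5079, -0.117, 0.0451]
eef_rot: [3.141, -0.0, -0.021]
force: [-2.6, -2.1, 6.1]
width: 0.0133
```

Call:
{"method": "apply_moves", "body": {
  "increments": "0 0 0 0 -0.0003 0 1;0 0 0 0 -0.0006 0 1;0 0 0 0 -0.001 0 1;0 0 0 0 -0.001 0 1"
}}

```text
t: 9.97
position: [0.5079, -0.116, 0.045]
eef_rot: [3.141, -0.0, -0.021]
force: [-2.8, -2.1, 6.8]
width: 0.0137
```

Call:
{"method": "apply_moves", "body": {
  "increments": "0 0 0 0 -0.0003 0 1;0 0 0 0 -0.0006 0 1;0 0 0 0 -0.001 0 1;0 0 0 0 -0.001 0 1"
}}

```text
t: 10.3
position: [0.508, -0.1151, 0.0451]
eef_rot: [3.141, -0.0, -0.021]
force: [-2.4, -2.4, 6.3]
width: 0.0136
```

```bash
python3 - <<'E'
from h import *
f=grab("wrist","w14");o=tool(); print(o[0],o[2]["eef_rot"],o[2]["width"],o[2]["force"])
f=grab("scene","s14");crop(f,"s14c",190,170,330,250,5)
E
```

```text
[ 0.50793547 -0.11501031  0.04505592] [ 3.14072691e+00 -2.68577453e-04 -2.09718020e-02] 0.013420606613870715 [-2.89888105 -2.14373587  6.32257537]
```

View pics/w14.png

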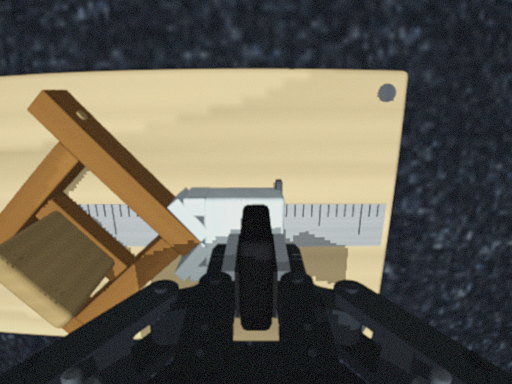

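View pics/s14c.png

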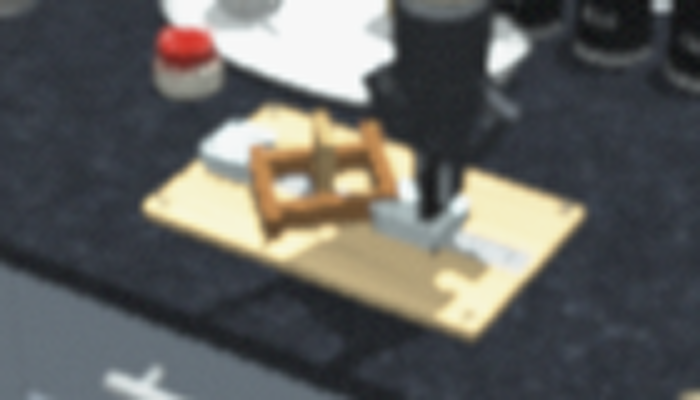

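Call:
{"method": "apply_moves", "body": {
  "increments": "0 0 0 0 -0.0003 0 1;0 0 0 0 -0.0006 0 1;0 0 0 0 -0.001 0 1;0 0 0 0 -0.001 0 1"
}}

```text
t: 10.73
position: [0.5079, -0.1147, 0.0451]
eef_rot: [3.14, -0.0, -0.021]
force: [-3.3, -4.8, 5.1]
width: 0.0132
```

Call:
{"method": "apply_moves", "body": {
  "increments": "0 0 0 0 -0.0003 0 1;0 0 0 0 -0.0006 0 1;0 0 0 0 -0.001 0 1;0 0 0 0 -0.001 0 1"
}}

```text
t: 11.07
position: [0.508, -0.1145, 0.0451]
eef_rot: [3.138, -0.0, -0.021]
force: [-3.1, -8.6, 5.5]
width: 0.0138
```

Call:
{"method": "apply_moves", "body": {
  "increments": "0 0 0 0 0 0 1;0 0 0 0 0 0 1;0 0 0 0 0 0 1;0 0 0 0 0 0 1;0 0 0 0 0 0 1"
}}

```text
t: 11.48
position: [0.508, -0.1145, 0.0451]
eef_rot: [3.138, -0.0, -0.021]
force: [-3.4, -8.5, 4.3]
width: 0.0137
```

```bash
python3 - <<'E'
from h import *
f=grab("wrist","w15");o=tool(); print(o[0],o[2]["eef_rot"],o[2]["width"],o[2]["force"])
f=grab("top","t15");crop(f,"t15c",215,150,315,220,7);o=tool(); print(o[2]["force"])
E
```

```text
[ 0.50796745 -0.11453227  0.04509924] [ 3.13845613e+00 -4.70732927e-04 -2.10565871e-02] 0.013351904160497509 [-3.15510352 -7.47220799  6.20458899]
[-2.88551807 -8.93684011  5.30779629]
```

View pics/w15.png

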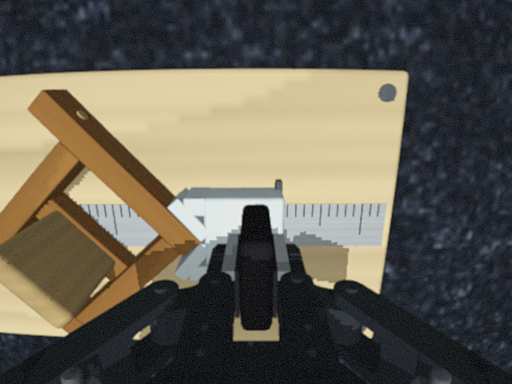

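View pics/t15c.png

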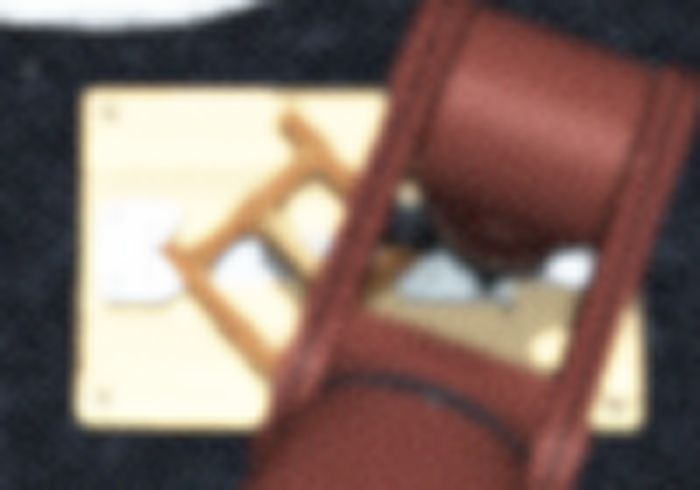

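```bash
python3 - <<'E'
from h import *
f=load("w15");crop(f,"w15c",120,170,290,290,4.5)
ft=load("t15"); 
print("stop apex px in crop:", (w2p(ft,[[.5116,.064,.034],[.5116,.064,.012]])-[215,150])*7)
E
```

```text
stop apex px in crop: [[146.61692941 246.79344711]
 [148.51994373 252.8200995 ]]
```

View pics/w15c.png

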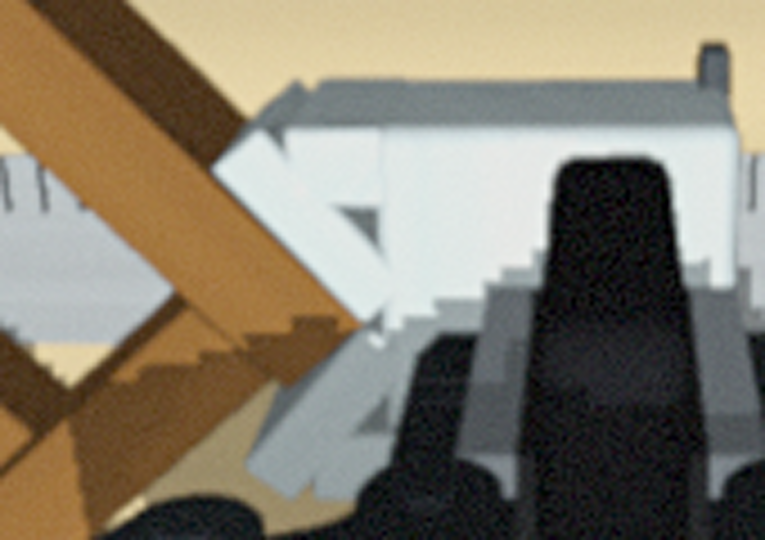

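Call:
{"method": "apply_moves", "body": {
  "increments": "0 0 0 0 0 0 0.7;0 0 0 0 0 0 0.6;0 0 0 0 0 0 0.6;0 0 0 0 0 -0.03 0.6;0 0 0 0 0 -0.07 0.6"
}}

```text
t: 12.0
position: [0.5042, -0.1109, 0.1108]
eef_rot: [-3.138, 0.009, -0.021]
force: [0.5, 0.1, 0.2]
width: 0.034
```

Call:
{"method": "apply_moves", "body": {
  "increments": "0 0 0 0 -0.03 -0.02 0.6;0 0 0 -0.01 -0.07 -0.04 0.6;0 0 0 -0.02 -0.1 -0.04 0.6;0 0 0 -0.02 -0.1 -0.04 0.6;0 0 0 -0.02 -0.1 -0.04 0.6"
}}

```text
t: 12.42
position: [0.4896, -0.0105, 0.1546]
eef_rot: [-3.141, -0.001, -0.018]
force: [0.5, -1.2, -0.5]
width: 0.0342
```

```bash
python3 - <<'E'
from h import *
f=grab("wrist","w16");f=grab("wrist","w16");o=tool(); print(o[0],o[2]["eef_rot"],o[2]["width"],o[2]["force"])
E
```

```text
[ 0.48982097 -0.01235183  0.15406385] [ 3.14141299e+00  3.65228781e-04 -2.04084305e-02] 0.03434634856253605 [-0.70355818 -0.18667913  0.45934467]
```

View pics/w16.png

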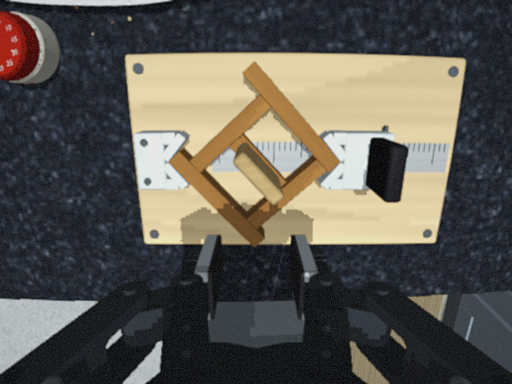

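```bash
python3 - <<'E'
from h import *
f=load("w16");crop(f,"w16c",125,110,275,210,5.3);crop(f,"w16d",270,110,420,210,5.3)
E
```

```text
(no output)
```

View pics/w16c.png

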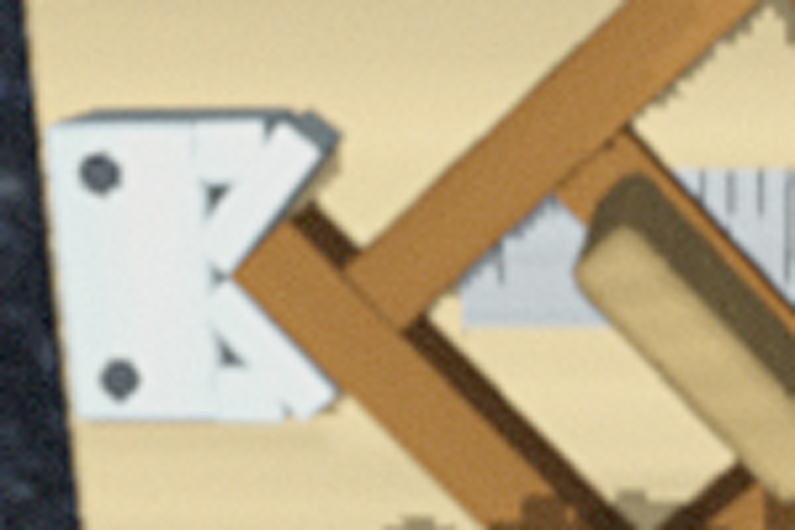

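View pics/w16d.png

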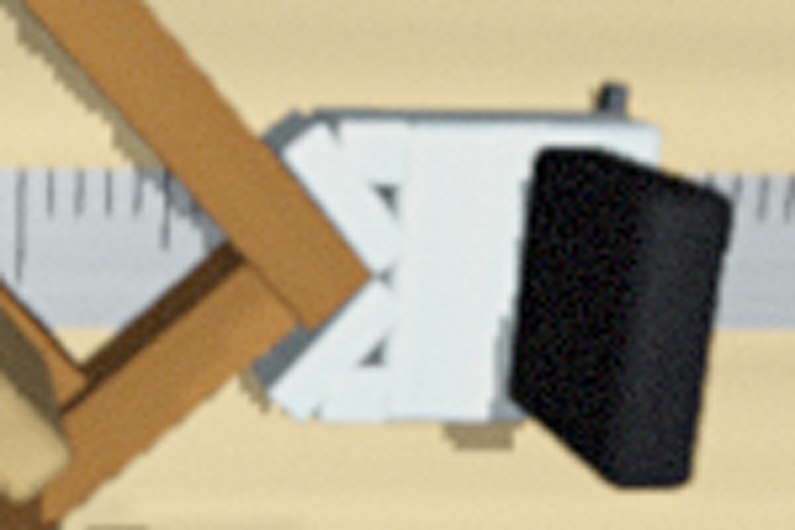

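Call:
{"method": "apply_moves", "body": {
  "increments": "0 0 0 0.008 0.04 0 0.4;0 0 0 0.016 0.08 0.01 0.4;0 0 0 0.02 0.1 0.04 0.4;0 0 0 0.02 0.102 0.07 0.4;0 0 0 0.02 0.102 0.09 0.4"
}}

```text
t: 12.93
position: [0.5064, -0.1174, 0.0613]
eef_rot: [-3.141, 0.003, -0.026]
force: [-1.0, 0.4, -0.9]
width: 0.0515
```

Call:
{"method": "apply_moves", "body": {
  "increments": "0 0 0 0 0 0.012 0.4;0 0 0 0 0 0.018 0.4;0 0 0 0 0 0.018 0.4;0 0 0 0 0 0.018 0.4"
}}

```text
t: 13.27
position: [0.5083, -0.1151, 0.047]
eef_rot: [3.141, -0.001, -0.021]
force: [0.3, -0.2, 0.9]
width: 0.051
```

Close on the fin and pull the jaw back ~38 mm.

Call:
{"method": "apply_moves", "body": {
  "increments": "0 0 0 0 0 0.001 0.7;0 0 0 0 0 0.001 1;0 0 0 0 0 0.001 1;0 0 0 0 0 0.001 1;0 0 0 0 0 0.001 1"
}}

```text
t: 13.68
position: [0.5087, -0.115, 0.0467]
eef_rot: [3.141, -0.002, -0.021]
force: [-0.8, 0.7, 5.9]
width: 0.0133
```

Call:
{"method": "apply_moves", "body": {
  "increments": "0 0 0 0 0.01 0 1;0 0 0 0 0.02 0 1;0 0 0 0 0.03 0 1;0 0 0 0 0.04 0 1;0 0 0 0 0.045 0 1"
}}

```text
t: 14.1
position: [0.5078, -0.1607, 0.0467]
eef_rot: [3.141, -0.002, -0.021]
force: [0.1, 1.3, 5.9]
width: 0.0135
```

Call:
{"method": "apply_moves", "body": {
  "increments": "0 0 0 0 0 0 1;0 0 0 0 0 0 0.6;0 0 0 0 0 0 0.5;0 0 0 0 0 0 0.5"
}}

```text
t: 14.43
position: [0.5065, -0.1594, 0.0452]
eef_rot: [-3.141, 0.001, -0.021]
force: [-0.8, -0.2, -0.6]
width: 0.0425
```

Call:
{"method": "apply_moves", "body": {
  "increments": "0 0 0 0 0 -0.03 0.5;0 0 0 0 0 -0.07 0.5;0 0 0 -0.005 -0.04 -0.1 0.5;0 0 0 -0.01 -0.08 -0.11 0.5;0 0 0 -0.02 -0.1 -0.11 0.5"
}}

```text
t: 14.85
position: [0.4912, -0.0579, 0.1592]
eef_rot: [3.141, -0.006, -0.022]
force: [0.2, 0.1, 0.0]
width: 0.0429
```

```bash
python3 - <<'E'
from h import *
f=grab("wrist","w17");f=grab("wrist","w17");o=tool(); print(o[0],o[2]["eef_rot"],o[2]["width"],o[2]["force"])
E
```

```text
[ 0.48821053 -0.05581528  0.15625858] [-3.14059126e+00 -7.91625545e-04 -1.72337141e-02] 0.04286972432809549 [-0.29443596 -0.37801704  0.13432023]
```

View pics/w17.png

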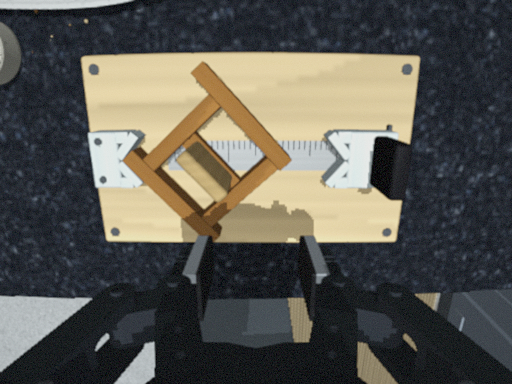

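```bash
python3 - <<'E'
from h import *
f=load("w17");crop(f,"w17c",110,50,300,245,4)
E
```

```text
(no output)
```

View pics/w17c.png

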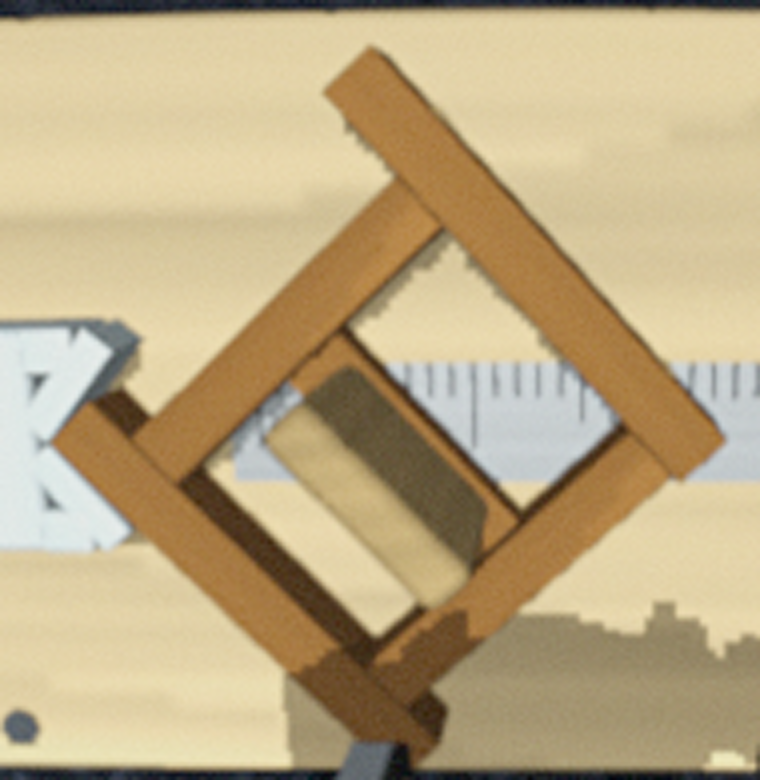

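```bash
cat >> h.py <<'E'
def cc(p,x0,y0,k): return (np.array(p,float)+.5)/k-.5+[x0,y0]
E
python3 - <<'E'
from h import *
f=load("w17")
A=p2w(f,cc([[53,438],[375,46],[724,438],[45,440]],110,50,4),.034); print(A.round(4))
print("short diag",np.linalg.norm(A[0]-A[2])," loose len",np.linalg.norm(A[1]-A[2]))
d=A[1]-A[2]; th=np.arctan2(d[1],d[0])-np.pi/2; print("frame yaw",th)
ex=np.array([np.cos(th),np.sin(th)]);ey=np.array([-ex[1],ex[0]])
print("centre",A[0,:2]+.055*ex-.055*ey)
print("slip",(A[1]-A[0])[:2]@ey, (A[1]-A[0])[:2]@ex)
E
```

```text
[[ 0.5124  0.0622  0.034 ]
 [ 0.5899 -0.0132  0.034 ]
 [ 0.5092 -0.083   0.034 ]
 [ 0.512   0.0641  0.034 ]]
short diag 0.14525334189439643  loose len 0.10666730915543216
frame yaw -0.8577215926301134
centre [ 0.50674929 -0.0153804 ]
slip 0.009272920077405242 0.10776300992273892
```

Call:
{"method": "apply_moves", "body": {
  "increments": "0 0 -0.12 0.004 -0.01 0 0.5;0 0 -0.24 0.009 -0.02 0 0.5;0 0 -0.36 0.014 -0.03 0 0.5;0 0 -0.48 0.0178 -0.0408 0 0.5;0 0 -0.6 0.0178 -0.0408 0.02 0.5"
}}

```text
t: 15.37
position: [0.5109, -0.0184, 0.1385]
eef_rot: [3.137, -0.005, 0.586]
force: [1.2, 0.8, 0.5]
width: 0.0424
```

Call:
{"method": "apply_moves", "body": {
  "increments": "0 0 -0.1 0 0 0.01 0.5;0 0 -0.133 0 0 0.02 0.5;0 0 -0.133 0 0 0.03 0.5;0 0 -0.133 0 0 0.03 0.5;0 0 -0.133 0 0 0.03 0.5"
}}

```text
t: 15.78
position: [0.5069, -0.0191, 0.1046]
eef_rot: [-3.14, 0.001, 0.71]
force: [0.2, 0.9, 0.8]
width: 0.0428
```

```bash
python3 - <<'E'
from h import *
f=grab("wrist","w18");f=grab("wrist","w18");o=tool(); print(o[0],o[2]["eef_rot"],o[2]["width"],o[2]["force"])
E
```

```text
[ 0.50802099 -0.019216    0.10589506] [ 3.14100994e+00 -3.36794548e-04  7.10813726e-01] 0.042715079478396215 [ 0.50222792 -0.49879895  0.5589906 ]
```

View pics/w18.png

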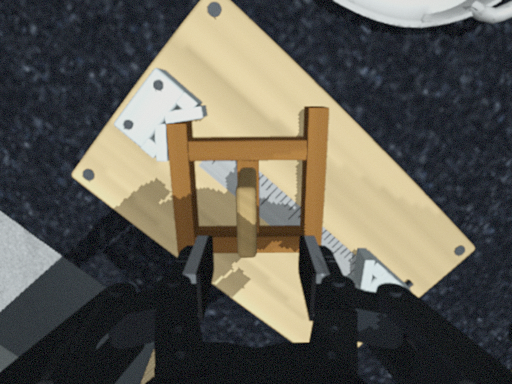

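```bash
python3 - <<'E'
from h import *
f=load("w18");crop(f,"w18c",150,90,350,270,4)
print((w2p(f,[[.505,-.0155,.078],[.5065,-.0155,.078]])-[150,90])*4)
E
```

```text
[[393.44129795 555.35325368]
 [400.07852018 548.23030687]]
```

View pics/w18c.png

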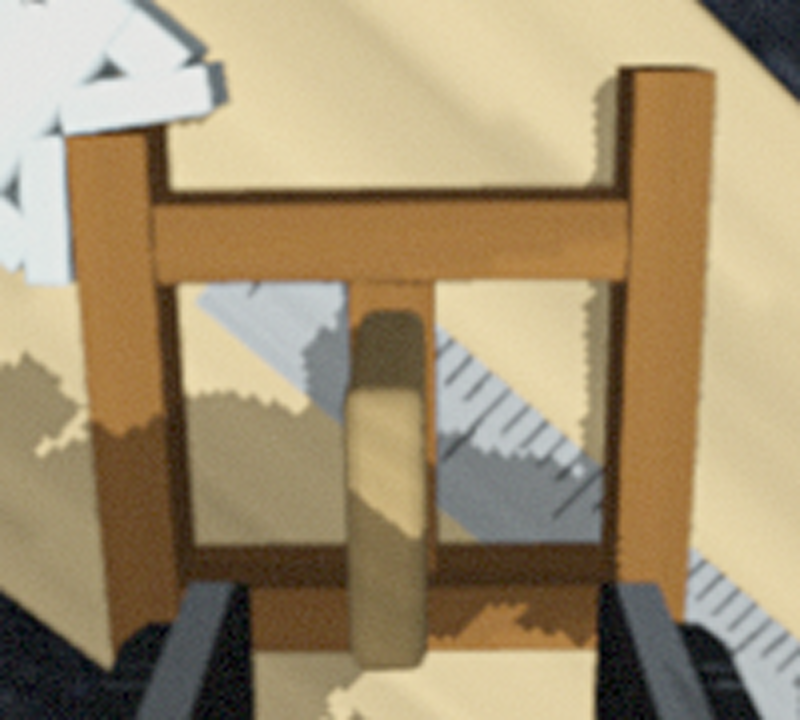

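Call:
{"method": "apply_moves", "body": {
  "increments": "0 0 -0.005 0.003 -0.0055 0.01 0.5;0 0 -0.005 0.003 -0.0055 0.035 0.5;0 0 -0.005 0.003 -0.0055 0.055 0.5;0 0 -0.005 0.003 -0.0055 0.06 0.5;0 0 -0.005 0.003 -0.0055 0.06 0.5"
}}

```text
t: 16.3
position: [0.5046, -0.0122, 0.0437]
eef_rot: [-3.139, 0.002, 0.717]
force: [-1.3, -0.7, 0.5]
width: 0.0426
```

Call:
{"method": "apply_moves", "body": {
  "increments": "0 0 0 0 0 0 0.8;0 0 0 0 0 0 1;0 0 0 0 0 0 1;0 0 0 0 0 0 1;0 0 0 0 0 0 1"
}}

```text
t: 16.72
position: [0.5077, -0.0131, 0.047]
eef_rot: [3.139, -0.002, 0.717]
force: [0.7, -0.8, 6.0]
width: 0.0116
```

Call:
{"method": "apply_moves", "body": {
  "increments": "0 0 0 0 0 0 1;0 0 0 0 0 0 1"
}}

```text
t: 16.88
position: [0.5077, -0.0131, 0.047]
eef_rot: [3.139, -0.002, 0.717]
force: [-0.3, 0.2, 6.4]
width: 0.0113
```

```bash
python3 - <<'E'
from h import *
f=grab("wrist","w19");o=tool(); print(o[0],o[2]["eef_rot"],o[2]["width"],o[2]["force"])
E
```

```text
[ 0.50768136 -0.01310229  0.04702099] [ 3.13928370e+00 -1.87522779e-03  7.16679803e-01] 0.011188917251061544 [0.2828337  0.10511865 6.20294575]
```

View pics/w19.png

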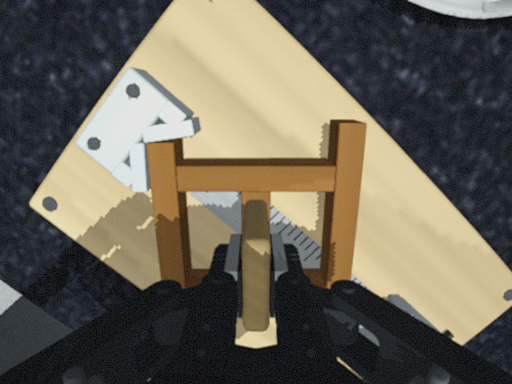

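Call:
{"method": "apply_moves", "body": {
  "increments": "0 0 0 0 0 -0.02 1;0 0 0 -0.006 0.015 -0.05 1;0 0 -0.12 -0.006 0.015 -0.06 1;0 0 -0.24 -0.006 0.015 -0.06 1;0 0 -0.36 -0.006 0.015 -0.06 1"
}}

```text
t: 17.35
position: [0.5123, -0.0284, 0.1067]
eef_rot: [3.14, -0.001, 1.082]
force: [-0.0, -0.6, -3.6]
width: 0.0112
```

Call:
{"method": "apply_moves", "body": {
  "increments": "0 0 -0.12 0 0 0 1;0 0 -0.24 0 0 0 1;0 0 -0.36 0 0 0 1;0 0 -0.48 0 0 0 1;0 0 -0.6 0 0 0 1"
}}

```text
t: 17.77
position: [0.5111, -0.0279, 0.1051]
eef_rot: [-3.141, -0.0, 1.683]
force: [0.2, -0.1, -2.5]
width: 0.0117
```

Call:
{"method": "apply_moves", "body": {
  "increments": "0 0 -0.12 0 0 0 1;0 0 -0.24 0 0 0 1;0 0 -0.36 0 0 0 1;0 0 -0.48 0 0 0 1;0 0 -0.6 0 0 0 1"
}}

```text
t: 18.18
position: [0.511, -0.0279, 0.105]
eef_rot: [-3.141, -0.001, 2.283]
force: [-0.3, 0.5, -1.6]
width: 0.0115
```

Call:
{"method": "apply_moves", "body": {
  "increments": "0 0 -0.018 0 0 0 1;0 0 -0.018 0 0 0 1;0 0 -0.018 0 0 0 1"
}}

```text
t: 18.43
position: [0.5114, -0.028, 0.1053]
eef_rot: [-3.141, -0.0, 2.291]
force: [-0.7, 0.5, -2.2]
width: 0.0112
```

```bash
python3 - <<'E'
from h import *
f=grab("wrist","w20");f=grab("wrist","w20");o=tool(); print(o[0],o[2]["eef_rot"],o[2]["width"],o[2]["force"])
E
```

```text
[ 0.51148641 -0.02803859  0.10536569] [-3.14143295e+00 -1.60277986e-04  2.29263477e+00] 0.011375792308047136 [ 0.38601901 -0.20024236 -2.04262868]
```

View pics/w20.png

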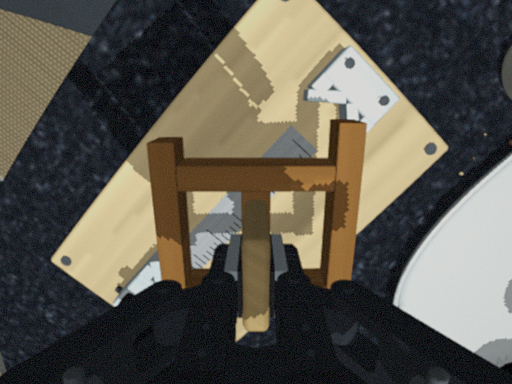

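Call:
{"method": "apply_moves", "body": {
  "increments": "0 0 0 0 0.001 0.015 1;0 0 0 0 0.001 0.03 1;0 0 0 0 0.001 0.045 1;0 0 0 0 0.001 0.055 1;0 0 0 0 0.001 0.055 1"
}}

```text
t: 18.95
position: [0.5103, -0.027, 0.048]
eef_rot: [-3.139, -0.004, 2.294]
force: [-0.1, 0.4, -3.3]
width: 0.0112
```

Call:
{"method": "apply_moves", "body": {
  "increments": "0 0 0 0 0 0.003 1;0 0 0 0 0 0.004 1;0 0 0 0 0 0.004 1"
}}

```text
t: 19.2
position: [0.5131, -0.0275, 0.0473]
eef_rot: [3.141, 0.001, 2.295]
force: [-0.2, 1.2, -2.6]
width: 0.0116
```

```bash
python3 - <<'E'
from h import *
f=grab("wrist","w21");o=tool(); print(o[0],o[2]["eef_rot"],o[2]["width"],o[2]["force"])
E
```

```text
[ 0.51313675 -0.02756509  0.04732434] [3.14061387e+00 1.30637202e-03 2.29458344e+00] 0.010676385707898216 [-0.01877099  0.10641535 -1.41581643]
```

View pics/w21.png

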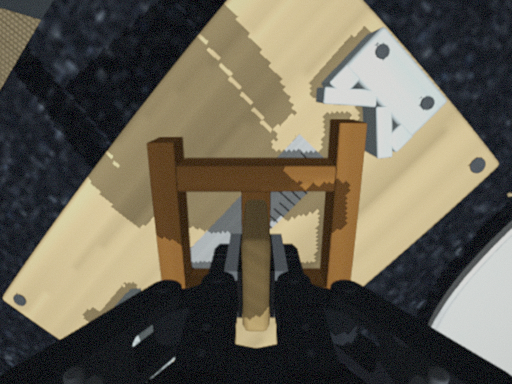

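Call:
{"method": "apply_moves", "body": {
  "increments": "0 0 0 0 0 0.001 1;0 0 0 0 0 0.001 0.8;0 0 0 0 0 0.001 0.5;0 0 0 0 0 0.001 0.5;0 0 0 0 0 0 0.5"
}}

```text
t: 19.67
position: [0.5125, -0.0274, 0.0466]
eef_rot: [3.141, 0.0, 2.295]
force: [1.0, 0.1, -0.0]
width: 0.0426
```

Call:
{"method": "apply_moves", "body": {
  "increments": "0 0 0 0 0 -0.02 0.5;0 0 0 0 0 -0.06 0.5;0 0 0 0 0 -0.09 0.5;0 0 0.12 0 0 -0.11 0.5;0 0 0.24 0 0 -0.11 0.5"
}}

```text
t: 20.08
position: [0.5159, -0.0281, 0.1624]
eef_rot: [3.134, 0.006, 2.05]
force: [0.8, -0.3, 0.4]
width: 0.0426
```

Call:
{"method": "apply_moves", "body": {
  "increments": "0 0 0.12 0 0 0 0.4;0 0 0.24 0 0 0 0.4;0 0 0.36 0 0 0 0.4;0 0 0.48 0 0 0 0.4;0 0 0.6 0 0 0 0.4"
}}

```text
t: 20.5
position: [0.5124, -0.0274, 0.1566]
eef_rot: [3.141, 0.0, 1.449]
force: [-0.2, 0.7, -0.1]
width: 0.051
```

Call:
{"method": "apply_moves", "body": {
  "increments": "0 0 0.12 0 0 0 0.4;0 0 0.24 0 0 0 0.4;0 0 0.36 0 0 0 0.4;0 0 0.48 0 0 0 0.4;0 0 0.6 0 0 0 0.4"
}}

```text
t: 20.92
position: [0.5123, -0.0274, 0.1565]
eef_rot: [3.142, -0.0, 0.849]
force: [-0.3, -1.0, -0.1]
width: 0.0511
```

Call:
{"method": "apply_moves", "body": {
  "increments": "0 0 0.12 0 0 0 0.4;0 0 0.24 0 0 0 0.4;0 0 0.36 0 0 0 0.4;0 0 0.48 0 0 0 0.4;0 0 0.6 0 0 0 0.4"
}}

```text
t: 21.33
position: [0.5124, -0.0274, 0.1565]
eef_rot: [3.142, -0.0, 0.249]
force: [-1.5, 0.7, 0.7]
width: 0.0513
```

Call:
{"method": "apply_moves", "body": {
  "increments": "0 0 0.12 0 0 0 0.4;0 0 0.24 0 0 0 0.4;0 0 0.275 0 0 0 0.4;0 0 0.275 0 0 0 0.4"
}}

```text
t: 21.67
position: [0.5124, -0.0274, 0.1565]
eef_rot: [3.142, -0.0, -0.021]
force: [-0.6, -0.7, -0.2]
width: 0.0516
```

```bash
python3 - <<'E'
from h import *
f=grab("wrist","w22");f=grab("wrist","w22");o=tool(); print(o[0],o[2]["eef_rot"],o[2]["width"],o[2]["force"])
E
```

```text
[ 0.5123528  -0.0274275   0.15651409] [ 3.14155313e+00 -6.63031223e-05 -1.86170106e-02] 0.05153244830340638 [0.1996359  0.31483973 0.59643557]
```

View pics/w22.png

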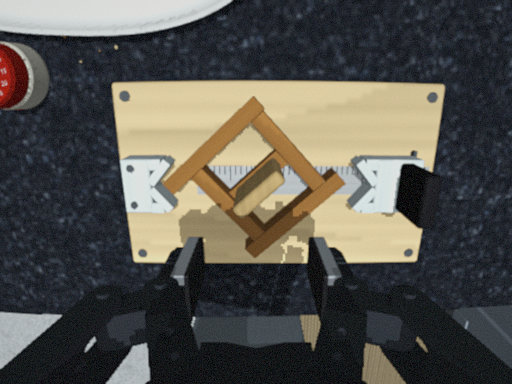

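Call:
{"method": "apply_moves", "body": {
  "increments": "0 0 0 0 0.035 0 0.4;0 0 0 -0.002 0.075 0 0.4;0 0 0 -0.0025 0.11 0 0.4;0 0 0 -0.0025 0.128 0.02 0.4;0 0 0 -0.0025 0.132 0.05 0.4"
}}

```text
t: 22.18
position: [0.5101, -0.1642, 0.1098]
eef_rot: [3.137, -0.008, -0.022]
force: [0.4, 0.1, -0.3]
width: 0.0511
```

Call:
{"method": "apply_moves", "body": {
  "increments": "0 0 0 0 0 0.015 0.4;0 0 0 0 0 0.03 0.4;0 0 0 0 0 0.03 0.4;0 0 0 0 0 0.03 0.4"
}}

```text
t: 22.52
position: [0.5065, -0.159, 0.0758]
eef_rot: [-3.141, 0.002, -0.019]
force: [1.1, -0.3, 0.2]
width: 0.0515
```

```bash
python3 - <<'E'
from h import *
f=grab("wrist","w23");o=tool(); print(o[0],o[2]["eef_rot"],o[2]["width"],o[2]["force"])
E
```

```text
[ 0.50744452 -0.15938501  0.07696165] [ 3.14147496e+00 -1.70542032e-04 -1.93725701e-02] 0.051206455534952004 [ 0.42444355 -0.00629597  0.50157002]
```

View pics/w23.png

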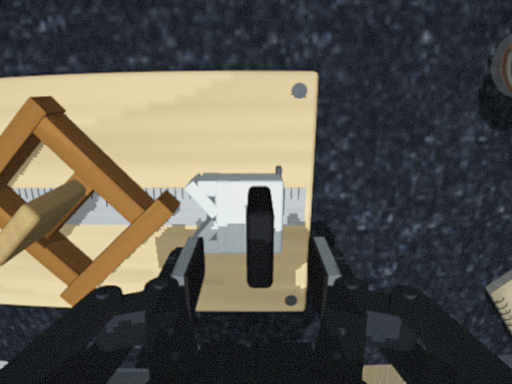

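Call:
{"method": "apply_moves", "body": {
  "increments": "0 0 0 0 0 0.015 0.4;0 0 0 0 0 0.031 0.4;0 0 0 0 0 0.031 0.4;0 0 0 0 0 0.031 0.7;0 0 0 0 0 0.031 1"
}}

```text
t: 22.98
position: [0.5082, -0.1596, 0.047]
eef_rot: [3.141, -0.002, -0.02]
force: [-0.3, -1.1, -0.5]
width: 0.0282
```

Call:
{"method": "apply_moves", "body": {
  "increments": "0 0 0 0 0 0 1;0 0 0 0 0 0 1;0 0 0 0 0 0 1;0 0 0 0 0 0 1"
}}

```text
t: 23.32
position: [0.5084, -0.1599, 0.0472]
eef_rot: [3.14, -0.002, -0.02]
force: [-1.0, 0.7, 7.5]
width: 0.0134
```

Call:
{"method": "apply_moves", "body": {
  "increments": "0 0 0 0 -0.006 0 1;0 0 0 0 -0.012 0 1;0 0 0 0 -0.018 0 1;0 0 0 0 -0.023 0 1;0 0 0 0 -0.025 0 1"
}}

```text
t: 23.73
position: [0.5089, -0.1346, 0.0472]
eef_rot: [3.14, -0.002, -0.02]
force: [-1.6, -1.8, 6.3]
width: 0.0136
```

Call:
{"method": "apply_moves", "body": {
  "increments": "0 0 0 0 -0.0005 0 1;0 0 0 0 -0.001 0 1;0 0 0 0 -0.0015 0 1;0 0 0 0 -0.002 0 1"
}}

```text
t: 24.07
position: [0.5089, -0.1332, 0.0472]
eef_rot: [3.14, -0.002, -0.02]
force: [-0.8, -1.6, 7.3]
width: 0.0136
```

```bash
python3 - <<'E'
from h import *
f=grab("wrist","w24");o=tool(); print(o[0],o[2]["eef_rot"],o[2]["width"],o[2]["force"])
E
```

```text
[ 0.50891042 -0.13309666  0.04718503] [ 3.13995155e+00 -2.45090100e-03 -2.00469937e-02] 0.013799610447124536 [-1.49178434 -2.09840636  6.71986951]
```

View pics/w24.png

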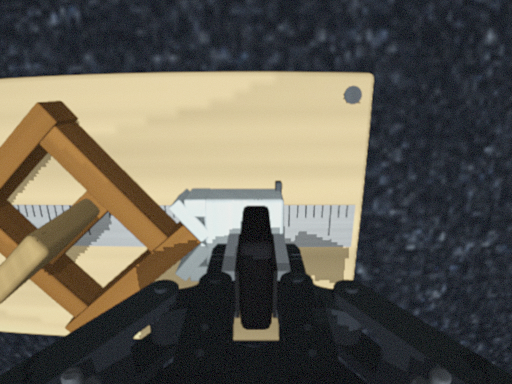

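Call:
{"method": "apply_moves", "body": {
  "increments": "0 0 0 0 -0.0005 0 1;0 0 0 0 -0.001 0 1;0 0 0 0 -0.0015 0 1;0 0 0 0 -0.002 0 1"
}}

```text
t: 24.45
position: [0.5089, -0.1314, 0.0472]
eef_rot: [3.14, -0.002, -0.02]
force: [-1.7, -2.5, 6.7]
width: 0.0138
```

Call:
{"method": "apply_moves", "body": {
  "increments": "0 0 0 0 -0.0003 0 1;0 0 0 0 -0.0006 0 1;0 0 0 0 -0.001 0 1;0 0 0 0 -0.001 0 1"
}}

```text
t: 24.78
position: [0.509, -0.1303, 0.0472]
eef_rot: [3.14, -0.002, -0.02]
force: [-1.7, -2.5, 5.9]
width: 0.0133
```

Call:
{"method": "apply_moves", "body": {
  "increments": "0 0 0 0 -0.0003 0 1;0 0 0 0 -0.0006 0 1;0 0 0 0 -0.001 0 1;0 0 0 0 -0.001 0 1"
}}

```text
t: 25.12
position: [0.509, -0.1293, 0.0472]
eef_rot: [3.14, -0.002, -0.02]
force: [-1.6, -1.7, 6.8]
width: 0.0135
```

Call:
{"method": "apply_moves", "body": {
  "increments": "0 0 0 0 -0.0003 0 1;0 0 0 0 -0.0006 0 1;0 0 0 0 -0.001 0 1;0 0 0 0 -0.001 0 1"
}}

```text
t: 25.45
position: [0.509, -0.1286, 0.0472]
eef_rot: [3.139, -0.003, -0.02]
force: [-1.6, -3.6, 5.8]
width: 0.0133
```

Call:
{"method": "apply_moves", "body": {
  "increments": "0 0 0 0 -0.0003 0 1;0 0 0 0 -0.0006 0 1;0 0 0 0 -0.0008 0 1;0 0 0 0 -0.0008 0 1"
}}

```text
t: 25.78
position: [0.509, -0.1285, 0.0472]
eef_rot: [3.138, -0.003, -0.02]
force: [-2.4, -6.2, 5.9]
width: 0.0137
```

Call:
{"method": "apply_moves", "body": {
  "increments": "0 0 0 0 -0.0002 0 1;0 0 0 0 -0.0002 0 1;0 0 0 0 -0.0002 0 1;0 0 0 0 -0.0002 0 1;0 0 0 0 -0.0002 0 1"
}}

```text
t: 26.2
position: [0.509, -0.1285, 0.0472]
eef_rot: [3.138, -0.003, -0.02]
force: [-2.2, -7.3, 5.3]
width: 0.0135
```

Call:
{"method": "apply_moves", "body": {
  "increments": "0 0 0 0 0 0 1;0 0 0 0 0 0 1;0 0 0 0 0 0 1"
}}

```text
t: 26.45
position: [0.509, -0.1285, 0.0472]
eef_rot: [3.138, -0.003, -0.02]
force: [-1.7, -6.9, 6.0]
width: 0.0137
```

```bash
python3 - <<'E'
from h import *
f=grab("wrist","w25");o=tool(); print(o[0],o[2]["eef_rot"],o[2]["width"],o[2]["force"])
crop(f,"w25c",120,170,290,290,4.5)
f=grab("top","t25");crop(f,"t25c",215,150,315,220,7);o=tool(); print(o[0],o[2]["force"])
E
```

```text
[ 0.50899234 -0.12848669  0.04719921] [ 3.13792672e+00 -2.55796273e-03 -2.00958890e-02] 0.013522430196984925 [-3.39223029 -6.18624964  6.5928904 ]
[ 0.50903052 -0.12848035  0.04722732] [-1.46114987 -6.76078088  5.88656806]
```

View pics/w25c.png

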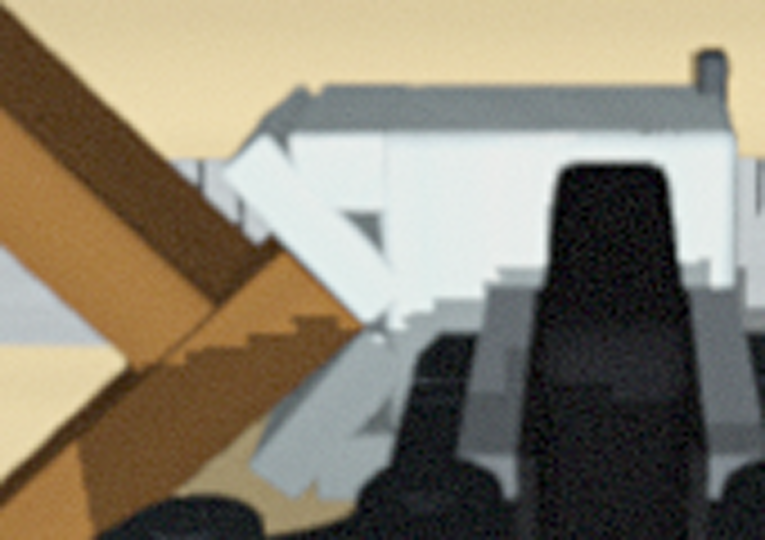

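View pics/t25c.png

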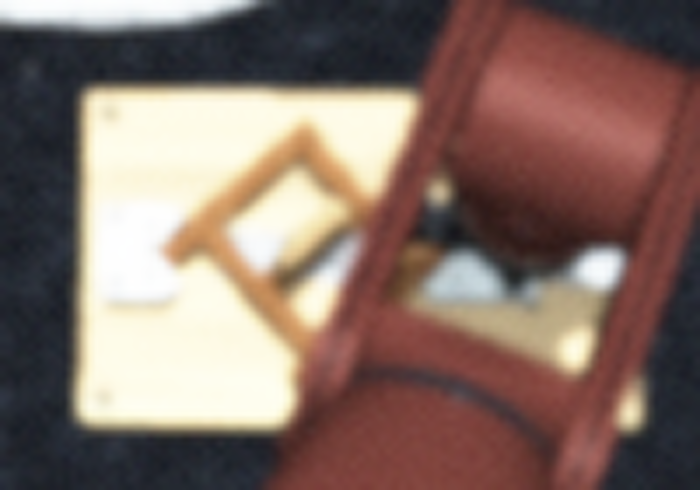

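Call:
{"method": "apply_moves", "body": {
  "increments": "0 0 0 0 -0.0003 0 1;0 0 0 0 -0.0006 0 1;0 0 0 0 -0.0009 0 1;0 0 0 0 -0.0012 0 1;0 0 0 0 -0.0012 0 1"
}}

```text
t: 26.97
position: [0.5091, -0.1283, 0.0473]
eef_rot: [3.136, -0.003, -0.02]
force: [-2.7, -10.9, 4.3]
width: 0.0132
```

Call:
{"method": "apply_moves", "body": {
  "increments": "0 0 0 0 -0.0002 0 1;0 0 0 0 -0.0004 0 1;0 0 0 0 -0.0006 0 1;0 0 0 0 -0.0008 0 1;0 0 0 0 -0.0008 0 1"
}}

```text
t: 27.38
position: [0.509, -0.1277, 0.0472]
eef_rot: [3.136, -0.003, -0.02]
force: [-2.4, -12.7, 3.5]
width: 0.0136
```

Call:
{"method": "apply_moves", "body": {
  "increments": "0 0 0 0 -0.0002 0 1;0 0 0 0 -0.0004 0 1;0 0 0 0 -0.0006 0 1;0 0 0 0 -0.0008 0 1;0 0 0 0 -0.001 0 1"
}}

```text
t: 27.8
position: [0.509, -0.1268, 0.0472]
eef_rot: [3.136, -0.003, -0.02]
force: [-3.0, -12.6, 3.8]
width: 0.0132
```

Call:
{"method": "apply_moves", "body": {
  "increments": "0 0 0 0 -0.0003 0 1;0 0 0 0 -0.0006 0 1;0 0 0 0 -0.0009 0 1;0 0 0 0 -0.0012 0 1;0 0 0 0 -0.0015 0 1"
}}

```text
t: 28.22
position: [0.5091, -0.1254, 0.0473]
eef_rot: [3.136, -0.003, -0.02]
force: [-1.6, -12.8, 3.3]
width: 0.0133
```

Call:
{"method": "apply_moves", "body": {
  "increments": "0 0 0 0 -0.0003 0 1;0 0 0 0 -0.0006 0 1;0 0 0 0 -0.0009 0 1;0 0 0 0 -0.0012 0 1;0 0 0 0 -0.0015 0 1"
}}

```text
t: 28.63
position: [0.5091, -0.1239, 0.0473]
eef_rot: [3.136, -0.003, -0.02]
force: [-1.7, -13.2, 4.1]
width: 0.0132
```

Call:
{"method": "apply_moves", "body": {
  "increments": "0 0 0 0 -0.0003 0 1;0 0 0 0 -0.0006 0 1;0 0 0 0 -0.0009 0 1;0 0 0 0 -0.0012 0 1;0 0 0 0 -0.0015 0 1"
}}

```text
t: 29.05
position: [0.5091, -0.1224, 0.0472]
eef_rot: [3.136, -0.003, -0.02]
force: [-2.5, -13.5, 3.4]
width: 0.0132
```

Call:
{"method": "apply_moves", "body": {
  "increments": "0 0 0 0 -0.0003 0 1;0 0 0 0 -0.0006 0 1;0 0 0 0 -0.0009 0 1;0 0 0 0 -0.0011 0 1;0 0 0 0 -0.0011 0 1"
}}

```text
t: 29.47
position: [0.5092, -0.1213, 0.0472]
eef_rot: [3.136, -0.003, -0.02]
force: [-2.3, -13.9, 3.8]
width: 0.0134
```

Call:
{"method": "apply_moves", "body": {
  "increments": "0 0 0 0 0 0 1;0 0 0 0 0 0 1"
}}

```text
t: 29.63
position: [0.5092, -0.1212, 0.0472]
eef_rot: [3.136, -0.003, -0.02]
force: [-3.1, -13.2, 4.5]
width: 0.0131
```

Call:
{"method": "apply_moves", "body": {
  "increments": "0 0 0 0 0.002 0 1;0 0 0 0 0.004 0 1;0 0 0 0 0.006 0 1;0 0 0 0 0.009 0 1;0 0 0 0 0.01 0 1"
}}

```text
t: 30.05
position: [0.509, -0.1282, 0.0472]
eef_rot: [3.141, -0.002, -0.02]
force: [-0.2, 1.2, 7.3]
width: 0.0134
```

Call:
{"method": "apply_moves", "body": {
  "increments": "0 0 0 0 0 0 0.8;0 0 0 0 0 0 0.5;0 0 0 0 0 0 0.4;0 0 0 0 0 -0.01 0.4;0 0 0 0 0 -0.04 0.4"
}}

```text
t: 30.47
position: [0.5041, -0.1261, 0.0818]
eef_rot: [-3.138, 0.009, -0.02]
force: [-0.3, -0.4, 0.2]
width: 0.0513
```

Call:
{"method": "apply_moves", "body": {
  "increments": "0 0 0 0 0 -0.04 0.4;0 0 0 -0.005 -0.03 -0.07 0.4;0 0 0 -0.01 -0.07 -0.07 0.4;0 0 0 -0.02 -0.09 -0.07 0.4;0 0 0 -0.02 -0.1 -0.07 0.4"
}}

```text
t: 30.88
position: [0.4889, -0.0249, 0.1566]
eef_rot: [-3.141, -0.001, -0.018]
force: [-0.0, -0.4, -0.4]
width: 0.0512
```

Call:
{"method": "apply_moves", "body": {
  "increments": "0 0 0 0 0 0 0.4;0 0 0 0 0 0 0.4;0 0 0 0 0 0 0.4"
}}

```text
t: 31.13
position: [0.4901, -0.0282, 0.1554]
eef_rot: [3.141, 0.0, -0.021]
force: [0.4, 0.4, 0.0]
width: 0.0513
```

```bash
python3 - <<'E'
from h import *
f=grab("wrist","w26");o=tool(); print(o[0],o[2]["eef_rot"],o[2]["width"],o[2]["force"])
crop(f,"w26c",110,50,310,250,3.9)
E
```

```text
[ 0.49006356 -0.02840638  0.15522907] [ 3.14123530e+00  4.49703419e-04 -2.11433794e-02] 0.050809409922195375 [0.31837383 0.48725927 0.26052437]
```

View pics/w26.png

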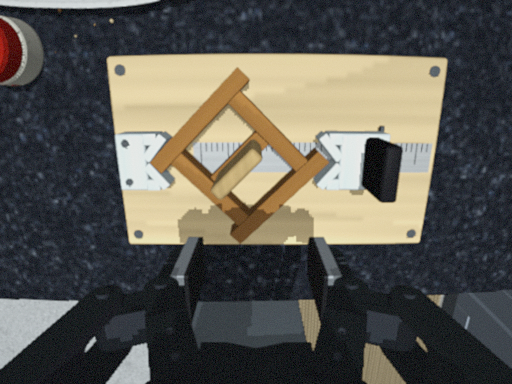

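View pics/w26c.png

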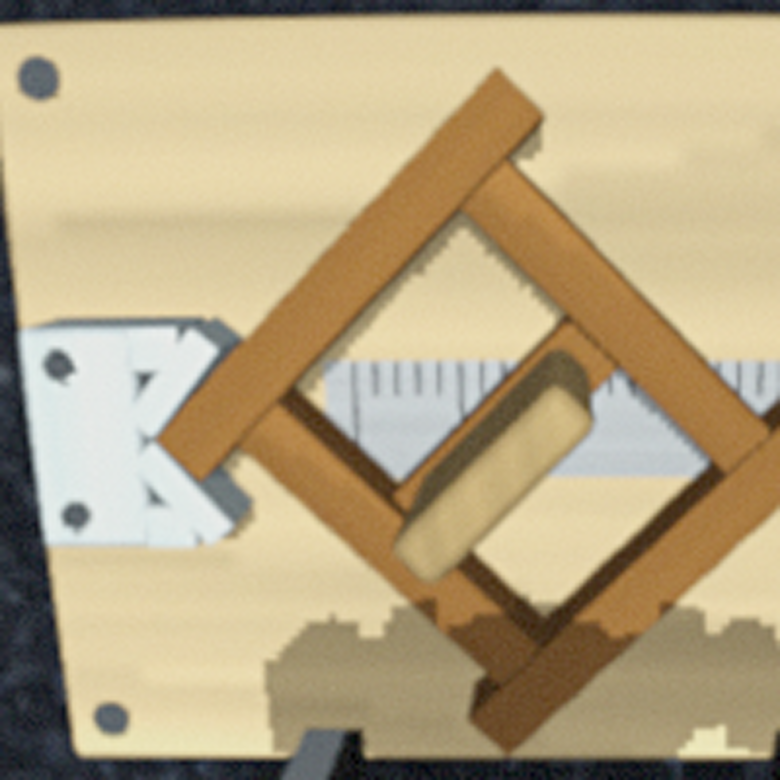

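```bash
python3 - <<'E'
from h import *
f=load("w26"); crop(f,"w26d",270,110,420,210,5)
E
```

```text
(no output)
```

View pics/w26d.png

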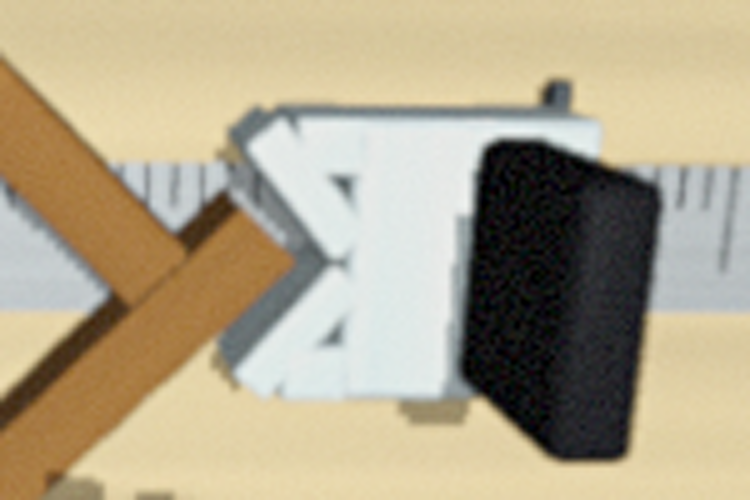

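```bash
python3 - <<'E'
from h import *
f=load("w26")
a=cc([[157,440],[497,68],[510,752]],110,50,3.9); b=cc([[292,258]],270,110,5)
A=p2w(f,np.vstack([a,b]),.034); print(A.round(4))
LL,SL,SF,LF=A
n=np.linalg.norm
print("long",n(LL-LF),"short",n(SL-SF),"rails",n(LL-SL),n(LF-SF),"cross",n(LL-SF),n(SL-LF))
ey=(SF-LF)/n(SF-LF); ey2=(LL-SL)/n(LL-SL); e=(ey+ey2)/n(ey+ey2)
print("slip",((LL+SL)/2-(SF+LF)/2)@e)
E
```

```text
[[ 0.5112  0.0628  0.034 ]
 [ 0.5863 -0.015   0.034 ]
 [ 0.4339 -0.0123  0.034 ]
 [ 0.5089 -0.0899  0.034 ]]
long 0.15263863649093704 short 0.15238719243869173 rails 0.10811672357613239 0.10786267786375295 cross 0.10778175821740046 0.10761046839515431
slip 0.00017745595843360828
```

```bash
python3 - <<'E'
from h import *
o=tool(); print(o[2]["t"],o[2]["force"],o[2]["joint_velocities"].round(3)); print(arm.job_done())
E
```

```text
31.1833 [0.31837383 0.48725927 0.26052437] [-0.006  0.003  0.002  0.001 -0.001  0.002]
the job is handed in; nothing more can be done
None
```

I carried the frame onto the board, measured both diagonals and squeezed the longer one half-way. The job is handed in at about 31 s of the 72 s.

- **Shorter diagonal:** the tool stopped at y = -0.1145 m with 7.5 to 9 N on the wrist, about 1 N of it slide friction. A wrist picture taken afterwards showed both corners in the notches, about 2 mm from the apexes or less.
- **Longer diagonal:** after the quarter turn the tool stopped at y = -0.1285 m with 6 to 7 N on the wrist, held for about 1 s. That reading is about 14 mm longer than the shorter one. The picture shows the jaw end in its apex. The stop end I could only see in the coarse top view, but it matched the first seating.
- **Squeeze:** I moved the jaw slowly to y = -0.1212 m, slightly past half-way to allow for give in the grip. The wrist force peaked at about 14 N, then I backed the jaw off, released it and lifted clear.

The last wrist picture gave diagonals of 152.6 and 152.4 mm, with the loose rail about 0.2 mm from square. Those lengths come out about 2% small against the 110 mm rails, a scale error in the camera view that affects both diagonals alike. The frame looked flat on the board with its long_loose corner about 2 mm from the fixed notch's apex. No finger touched the loose rail in any picture or force reading. I did not measure the bystanders afterwards, but the arm stayed clear of them. No check failed.

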